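# Pack printed cassettes in a bayonet-lid tube carrier

## Robot

A 6-joint arm with a two-finger parallel gripper is mounted at the origin on the work surface. World frame = base frame: x ahead of the robot, y to its left, z up, the work surface at z = 0. Lengths are in mm, angles in degrees, forces in N, time in s.
With the tool pointing down it reaches from about 425 to 925 mm from the base axis. Payload 12.5 kg.
Tool frame: the origin (TCP) lies where the fingers leave the gripper's body, on its centre line; the fingertips stand 73 mm ahead of it and the grasp point (between the pads) lies 54 mm ahead of it; z points along the fingers, y is the line along which they close (so a half turn about z gives the same grasp; the last joint's range is limited). The gripper opens to 85 mm and grips with 20 to 120 N. Pads are 22 mm wide; open, the fingers measure 114 mm over their backs; the gripper's body (76 mm by 85 mm) begins 54 mm behind the grasp point. The pads swing forward as they close: fully open they stand 13 mm farther back than shut.
Start: joints at [-76.582, 28.126, 89.318, -0, 62.55, -6.05], TCP at [208.333, -589.266, 303.927] pointing down, gripper open.
Joint ranges: [-177.58, 177.58], [-47.91, 125.51], [2.72, 160], [-65.01, 245.01], [3.68, 167.84], [-153.87, 153.87]. Speed limits (degrees/s): [127.2, 127.2, 159.86, 180, 180, 180].

## Interface

Orientations are given as [roll, pitch, yaw] about the fixed x, y, z axes, in that order (R = Rz(yaw) Ry(pitch) Rx(roll)).
In Python, from cell import status, vision, ticket gives the robot as it stands.
- The arm moves only by the tool send_rows, never from a script. Its argument "increments" is a list of rows, each a list of 5 numbers: the shift along the tool's x, y, z as a fraction of full scale, then the turn about the tool's z as a fraction of full scale, then the gripper command: -1 is shut, 1 is fully open, values between are in proportion. In form: [[tx, ty, tz, spin, hand], ...]. A call has 1 to 10 rows; each row shifts and turns the commanded pose from where the row before left it, along the tool's axes as they then stand; what a row does not reach is not made up. Full scale, the value 1, is 25 mm for a shift and 180 degrees for a turn. A row lasts 1/10 s, in which the tool goes at most 50 mm and 8.59 degrees, less where a joint would pass 70% of its speed; a pose out of reach is approached as far as the arm can. A call with a number of a shift or a turn outside -1 to 1 is refused whole. A call with a gripper value outside its range is refused whole. The fingers move at their own pace and stop on an object; the grip force is fixed at half the most. Time passes only in rows, so rows that do not move let the fingers close. It gives the time, the measured TCP pose, the force, the opening and the grip force at its end, in the units of the state.
- status.sense(): the state, without advancing time (a new reading comes with each control period).
- vision.grab_frame(name): name is "scene" or "top"; returns a dict with "pixels" (420x560x3 uint8, red, green, blue), "fx", "fy", "cx", "cy" (pixels), "origin" and "rotation" of the camera in the world. Camera axes: x right, y up, looking along -z (the intrinsics and any distortion apply to the point x, -y, -z); pixel columns grow to the right and rows downward; lengths in mm; the calibration is good to about 2 mm. A picture is of the moment at which its call begins. There is no depth.
- ticket.finish_job(): hands the job in; it is judged then, once.
The state is a dict: "time": time; "joint_pos": joint angles; "dq": joint speeds; "tau": joint torques, N m; "eef_pos": TCP position; "tool_rot": TCP orientation; "force": force on the tool from outside, world axes, zero at the start; "moment": the same for the moment, N m; "opening": opening from 0.0 (shut) to 1.0 (fully open); "grip_force": force on a finger pad.
Only numpy, scipy, OpenCV 4.12 (cv2) and the standard library are available. Lean on these libraries where they do the work, as an engineer would, in place of code of your own. Each camera call takes 0.05 s, during which the arm holds its last target. There are 200 camera calls.

## Task

Send the printed tissue cassettes off by tube: unlock the carrier's bayonet lid (press it down, turn it anticlockwise, let it rise), lift it off and lay it flat on the bench, grip upwards, then move every cassette from the printer's catch tray into the carrier. Refit the lid: push it down against its spring, turn it a quarter turn clockwise to the stop and let it rise so that it seats and locks. Do not disturb the other things on the bench.

Things in the scene. Friction and masses are not known exactly. Their poses are not given: they have to be found in the camera images.
- carrier: round tube carrier, open at the top, clamped upright in a 180 x 180 stand fixed to the bench (cannot move). Origin: on its axis, on the bench; z up; its x axis points at one of the collar's two entry gaps. Chamber: inner radius 54, floor 62 above the origin. On top is the bayonet collar: outer radius 85, top at 121, rim reaching inwards to radius 68. Heights: mm above this origin.
- entry_gap (a point): middle of the +x entry gap in the collar's rim, at its top, radius 75; an equal gap is on the -x side. Each gap is 24 wide. Clockwise (from above) of each gap the rim's underside is at 112 and the lid's lugs slide beneath it; anticlockwise of each gap it is solid.
- lock_pocket (a point): ceiling of the pocket that locks a lug, radius 72, 80 degrees clockwise of the +x gap (the other lies straight across). The pocket is a recess in the rim's underside, 24 wide, 4.5 deep (ceiling at 116.5), with a solid stop just past it.
- seal_ring (a joint): sprung sealing ring in the collar (radius 58.5 to 66) on which the lid rests: 0 = fully up (its top at 112), up to 0.014 m as it is pressed down. Pushes up with about 6 N at 0 plus 0.7 N per mm. About 0.0025 with the lid locked; 0.008 or more lets the lid turn.
- lid: the carrier's lid, 0.28 kg: round plate, radius 65 (62.5 at the underside), 12 thick, with a grip bar on top and, flush with the underside, two edge lugs on its +x and -x sides (out to radius 76, 14 wide, 7 high). Origin: centre of the underside; z up. Half turns are alike. Locked (at the start): underside at 109.5, its x axis 80 degrees clockwise (from above) of the carrier's x axis.
- lid_grip (a point): middle of the lid's grip bar, 25 above the lid's underside. The bar lies along the lid's x, in line with the lugs: 64 long, 14 thick, from 12 to 38 above the underside. Unlocking: push down 6 to 9 mm, turn 80 degrees anticlockwise until the lugs are in the entry gaps, let it rise, lift.
- lid_lug (a point): outer end of the lid's +x lug, 3.5 above the underside. Closing: lower the lid with both lugs in the entry gaps (it then rests with the underside at 112), push down until the underside is between 98 and 104, turn 80 degrees clockwise to the stop, let it rise into the pockets (underside 109.5). Stopped short of the pockets it stays at 105.
- printer: cassette printer, fixed: a white machine with its catch tray in front. Origin: middle of the underside of the tray, on the bench. The tray is 300 (x) x 210 (y) outside, floor 3 thick, rim 12 high and 3 thick. The machine (270 wide, 212 tall, magazines on top to 300) begins 150 from the origin on the -y side; its delivery chute reaches to 100.
- cassette1: closed white plastic tissue cassette, 41 (its x) x 28 (its y) x 8 thick, 12 g. Origin: centre of its underside; z up as it lies in the tray at the start. Not always present (then its state is None).
- cassette2: closed white plastic tissue cassette, 41 (its x) x 28 (its y) x 8 thick, 12 g. Origin: centre of its underside; z up as it lies in the tray at the start. Not always present (then its state is None).
- cassette3: closed white plastic tissue cassette, 41 (its x) x 28 (its y) x 8 thick, 12 g. Origin: centre of its underside; z up as it lies in the tray at the start. Not always present (then its state is None).
- cassette4: closed white plastic tissue cassette, 41 (its x) x 28 (its y) x 8 thick, 12 g. Origin: centre of its underside; z up as it lies in the tray at the start. Not always present (then its state is None).
- cassette5: closed white plastic tissue cassette, 41 (its x) x 28 (its y) x 8 thick, 12 g. Origin: centre of its underside; z up as it lies in the tray at the start. Not always present (then its state is None).
- cassette6: closed white plastic tissue cassette, 41 (its x) x 28 (its y) x 8 thick, 12 g. Origin: centre of its underside; z up as it lies in the tray at the start. Not always present (then its state is None).
- amber_bottle: amber glass bottle with a black cap, 48 dia x 115 tall (mm), standing on the bench, not part of the job. Origin: centre of its underside.
- beaker: empty glass beaker, 68 dia x 85 tall, wall 3 (mm), standing on the bench, not part of the job. Origin: centre of its underside.
- slide_box: closed flat plastic slide box, 85 (its x) x 100 (its y) x 33 tall (mm), standing on the bench, not part of the job. Origin: centre of its underside.
- cream_jar: small white jar, 42 dia x 45 tall (mm), standing on the bench, not part of the job. Origin: centre of its underside.
- timer: grey bench timer, 30 (its x) x 62 (its y) x 45 tall (mm), standing on the bench, not part of the job. Origin: centre of its underside.
- dropper_bottle: small amber dropper bottle, 30 dia x 70 tall (mm), standing on the bench, not part of the job. Origin: centre of its underside.

How it is judged (in metres and radians):
On the way, in this order (a step that is already met when the one before it is completed fails the run):
1. the lid is off the carrier and lies flat on the bench, grip upwards (height (world z) of lid below 0.02 m and angle between lid's own z axis and vertical below 0.2 rad and horizontal distance between lid and carrier above 0.13 m), for 0.2 s.
2. every cassette lies in the carrier's chamber (horizontal distance between each of cassette1, cassette2, cassette3, cassette4, cassette5, cassette6 and carrier below 0.056 m and z of cassette1 in the frame of carrier between 0.056 and 0.105 m and z of cassette2 in the frame of carrier between 0.056 and 0.105 m and z of cassette3 in the frame of carrier between 0.056 and 0.105 m and z of cassette4 in the frame of carrier between 0.056 and 0.105 m and z of cassette5 in the frame of carrier between 0.056 and 0.105 m and z of cassette6 in the frame of carrier between 0.056 and 0.105 m), for 0.2 s.
3. the lid is pushed down into the collar and turned clockwise beneath its rim (z of lid in the frame of carrier between 0.09 and 0.107 m and horizontal distance between lid and carrier below 0.006 m and angle between the x axis of lid and the x axis of carrier, either way round above 1.27 rad).
At the end, for the whole second after the job is handed in: Every cassette lies in the chamber (within 56 mm of the axis, 56 to 105 mm up); the lid is released, at rest, level within 0.04 rad, centred within 6 mm, turned over 1.27 rad from the entry gaps and risen into its pockets (underside 107.5 to 111.2 mm up) (all of step 2 and horizontal distance between lid and carrier below 0.006 m and angle between the x axis of lid and the x axis of carrier, either way round above 1.27 rad and z of lid in the frame of carrier between 0.1075 and 0.1112 m and angle between lid's own z axis and vertical below 0.04 rad and linear speed of lid below 0.02 m/s and contact force between the fingers and lid below 0.2 N); the robot touches nothing.
It fails at once if one of the other things on the bench is moved more than 3 cm or tipped ((distance of amber_bottle from where it was at the start of the episode above 0.03 m or angle between amber_bottle's own z axis and vertical above 0.5 rad) or (distance of beaker from where it was at the start of the episode above 0.03 m or angle between beaker's own z axis and vertical above 0.5 rad) or (distance of slide_box from where it was at the start of the episode above 0.03 m or angle between slide_box's own z axis and vertical above 0.5 rad) or (distance of cream_jar from where it was at the start of the episode above 0.03 m or angle between cream_jar's own z axis and vertical above 0.5 rad) or (distance of timer from where it was at the start of the episode above 0.03 m or angle between timer's own z axis and vertical above 0.5 rad) or (distance of dropper_bottle from where it was at the start of the episode above 0.03 m or angle between dropper_bottle's own z axis and vertical above 0.5 rad)).
Of cassette1, cassette2, cassette3, cassette4, cassette5, cassette6 only 4 to 6 are there at a start; the rules pass over those that are not, and their reading is None.
At some moment in a run one of cassette1, cassette2, cassette3, cassette4, cassette5, cassette6, lid may be knocked a few centimetres aside while the robot is not near it.
Once in a run the grip may slacken for a moment while it holds something.
It also fails if it takes over 210 s, if anything falls off the work surface, if the arm or the gripper's body presses on something with over 40 N, if the wrist force passes 120 N, or if a joint passes its speed limit or range.

## Working session

There is one attempt and no reset: what is moved stays moved. The work goes in short steps, Python scripts to look and compute and a tool call to move; the robot and the scene stay as the last step left them, time stands still between calls to the robot, and variables do not carry over. Pictures are saved under pics/ and viewed, at most 14 in all, crops included, and the job is handed in when it is done.

Besides the shell and the picture viewer there is one more tool, called as name([rows], argument=value, ...), one row to a line, values as JSON. send_rows: Moves the arm, as the interface text tells. Shift numbers are shares of 25 mm and turn numbers shares of 180 degrees, none past 1 either way. Its arguments: {"type":"object","properties":{"increments":{"type":"array","items":{"type":"array","items":{"type":"number"}}}},"required":["increments"]}

```bash
ls; mkdir -p pics; cat > h.py <<'E'
import numpy as np, cv2
from cell import status, vision, ticket
def grab(n,f=None):
    g=vision.grab_frame(n)
    if f: cv2.imwrite('pics/'+f,cv2.cvtColor(g['pixels'],cv2.COLOR_RGB2BGR))
    return g
def ray(g,u,v):
    d=np.array([(u-g['cx'])/g['fx'],-(v-g['cy'])/g['fy'],-1.])
    return np.array(g['origin'],float),np.array(g['rotation'],float)@d
def onz(g,u,v,z):
    o,d=ray(g,u,v); return o+d*(z-o[2])/d[2]
def proj(g,p):
    c=np.array(g['rotation'],float).T@(np.array(p,float)-np.array(g['origin'],float))
    return g['cx']+g['fx']*c[0]/-c[2], g['cy']-g['fy']*c[1]/-c[2]
E
python3 - <<'E'
from h import *
for n in('top','scene'):
    g=grab(n,n+'0.png'); print({k:v for k,v in g.items() if k!='pixels'})
print(status.sense())
E
```

```text
pics
{'fx': 477.99408508189833, 'fy': 477.99408508189833, 'cx': 284.46015950134995, 'cy': 209.18852060085476, 'origin': array([ 525.32018308,  -31.22875538, 1135.64251107]), 'rotation': array([  2.7750438 ,   0.30329096, -88.64967249])}
{'fx': 382.3287201480253, 'fy': 382.3287201480253, 'cx': 278.0161569070393, 'cy': 210.57951129276339, 'origin': array([1150.39874202, -223.70634981,  590.03809602]), 'rotation': array([51.36156889,  1.03309259, 71.77929463])}
{'time': 0.1, 'joint_pos': array([-7.65822902e+01,  2.81602268e+01,  8.93449347e+01,  4.68519281e-04,
        6.25502049e+01, -6.05089616e+00]), 'dq': array([-0.02516609, -0.02529286, -0.05095241,  0.07473568,  0.06560999,
        0.05398847]), 'tau': array([ 1.09826942e-03, -6.19447374e+01, -2.62027216e+01, -1.04986516e-04,
        2.93499346e-03,  9.82188283e-06]), 'eef_pos': array([ 208.29674156, -589.14299354,  303.40142027]), 'tool_rot': array([-1.79944986e+02, -6.24953123e-03,  1.94683868e+01]), 'force': array([-0.34488446, -0.25240015,  0.1170425 ]), 'moment': array([-0.00135382, -0.03917256,  0.01529434]), 'grip_force': 0.0, 'opening': 1.0036990307576075}
```

View pics/top0.png

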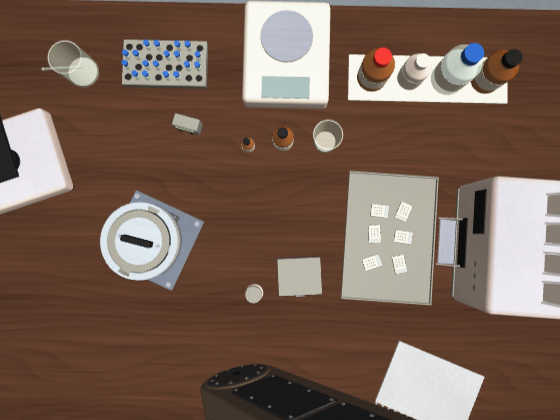

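View pics/scene0.png

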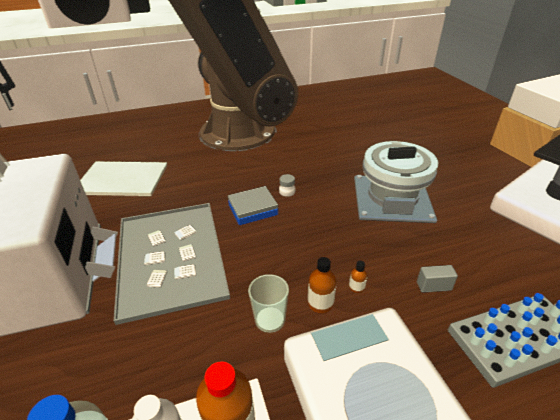

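```bash
cat > fix.py <<'E'
s=open('h.py').read()
s=s.replace("    if f:","    g['rotation']=Rotation.from_euler('xyz',g['rotation'],degrees=True).as_matrix()\n    if f:").replace("from cell","from scipy.spatial.transform import Rotation\nfrom cell",1)
s+='''
def rects(g,mask,z,amin,amax,box=None):
    """min-area rects of blobs, as world centre, size and angle on plane z"""
    if box is not None:
        m=np.zeros_like(mask); x0,y0,x1,y1=box; m[y0:y1,x0:x1]=1; mask=mask*m
    out=[]
    for c in cv2.findContours(mask.astype(np.uint8),cv2.RETR_EXTERNAL,cv2.CHAIN_APPROX_NONE)[0]:
        if amin<=cv2.contourArea(c)<=amax:
            w=np.array([onz(g,u,v,z)[:2] for u,v in c[:,0].astype(float)],np.float32)
            (x,y),(a,b),t=cv2.minAreaRect(w)
            if a<b: a,b,t=b,a,t+90
            out.append((np.round([x,y,a,b,(t+90)%180-90],1),c[:,0].mean(0).round()))
    return out
'''
open('h.py','w').write(s)
E
python3 fix.py; python3 - <<'E'
from h import *
g=grab('top'); p=g['pixels'].astype(int)
hsv=cv2.cvtColor(g['pixels'],cv2.COLOR_RGB2HSV)
print('bar'); 
for r in rects(g,p.max(2)<60,147.5,50,2000,(105,210,170,270)): print(*r)
print('cas')
for r in rects(g,p.min(2)>190,11,60,400,(345,175,435,300)): print(*r)
for n,(u,v) in dict(lidspot=(242,212),jar=(254,293),drop=(248,145),timer=(187,124),boxTL=(278,260),stand=(203,222)).items(): print(n,onz(g,u,v,0).round())
t=cv2.resize(g['pixels'][180:300,90:215],None,fx=4.6,fy=4.6,interpolation=cv2.INTER_CUBIC)
t2=cv2.resize(g['pixels'][190:285,355:425],None,fx=4.6,fy=4.6,interpolation=cv2.INTER_CUBIC)
c=np.zeros((552,230+575,3),np.uint8)[:,:800]; c[:,:575]=t; h,w=t2.shape[:2]; c[:h,575:]=t2[:,:225]
cv2.imwrite('pics/crop1.png',c[:,:575,::-1])
E
```

```text
bar
[500.7 280.3  66.5  12.8  76.5] [136. 241.]
cas
[ 458.3 -295.8   42.    27.1   12.9] [399. 264.]
[ 460.7 -231.    40.3   27.7  -71.6] [372. 262.]
[ 522.2 -303.7   40.    28.2   81.9] [403. 237.]
[ 527.5 -236.7   40.1   25.8    0.9] [374. 234.]
[ 582.3 -247.7   39.9   28.3   83.2] [380. 210.]
[ 581.2 -303.6   41.1   26.6  -23.2] [403. 212.]
lidspot [571.  77.   0.]
jar [381.  43.   0.]
drop [732.  67.   0.]
timer [780. 215.   0.]
boxTL [459. -11.   0.]
stand [545. 169.   0.]
```

View pics/crop1.png

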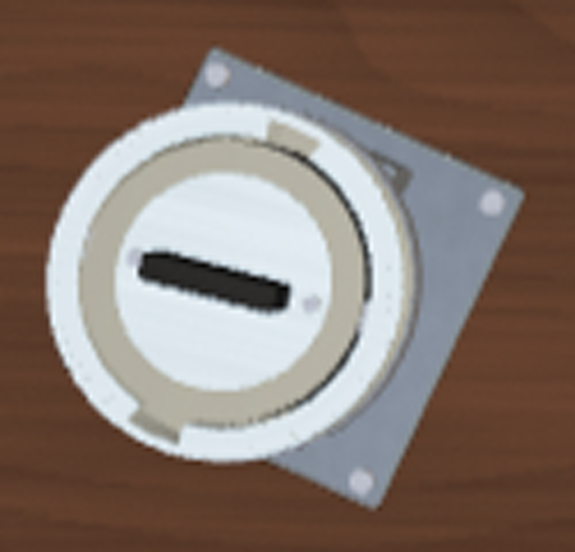

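```bash
cat >> h.py <<'E'
def legs(pts,start=None):
    """pts: (x,y,z,yaw) world; prints per leg the tool shift (units of 25 mm), spin (units of 180 deg) and rows needed"""
    s=status.sense(); c=list(s['eef_pos'])+[s['tool_rot'][2]] if start is None else list(start)
    print('now',np.round(c,1),'t',round(s['time'],1),'F',np.round(s['force'],1),'open',round(s['opening'],3))
    for q in pts:
        d=np.array(q[:3])-c[:3]; t=np.radians(c[3]); co,si=np.cos(t),np.sin(t)
        v=np.array([d[0]*co+d[1]*si,d[0]*si-d[1]*co,-d[2]])/25
        n=max(1,int(np.ceil(abs(v).max()-1e-6)))
        a=(q[3]-c[3]+180)%360-180
        print(np.round(q,1),'shift',v.round(3),'n',n,'each',(v/n).round(3),'| spin',round(-a/180,4),'n',int(np.ceil(abs(a)/8.5-1e-6)))
        c=list(q)
E
python3 - <<'E'
from h import *
x,y,z=status.sense()['eef_pos']; Y=76.5
legs([(x,y,z,Y),(300,-400,z,Y),(470,-100,z,Y),(500.7,280.3,z,Y),(500.7,280.3,197,Y)])
g=grab('top')
a,b=onz(g,153.7,209.8,117),onz(g,124.3,272.8,117); print((a+b)/2,np.degrees(np.arctan2(*(a-b)[1::-1])))
E
```

```text
now [ 208.3 -589.2  303.5   19.5] t 0.1 F [ 0.5 -0.6 -0. ] open 0.999
[ 208.3 -589.2  303.5   76.5] shift [ 0.  0. -0.] n 1 each [ 0.  0. -0.] | spin -0.3168 n 7
[ 300.  -400.   303.5   76.5] shift [ 8.214  1.8   -0.   ] n 9 each [ 0.913  0.2   -0.   ] | spin -0.0 n 0
[ 470.  -100.   303.5   76.5] shift [13.256  3.811 -0.   ] n 14 each [ 0.947  0.272 -0.   ] | spin -0.0 n 0
[500.7 280.3 303.5  76.5] shift [15.078 -2.357 -0.   ] n 16 each [ 0.942 -0.147 -0.   ] | spin -0.0 n 0
[500.7 280.3 197.   76.5] shift [0.   0.   4.26] n 5 each [0.    0.    0.852] | spin -0.0 n 0
[499.07552646 283.39066369 117.        ] -23.04963139209003
```

send_rows([
  [0, 0, 0, -0.045, 1],
  [0, 0, 0, -0.045, 1],
  [0, 0, 0, -0.045, 1],
  [0, 0, 0, -0.045, 1],
  [0, 0, 0, -0.045, 1],
  [0, 0, 0, -0.045, 1],
  [0, 0, 0, -0.047, 1],
  [0, 0, 0, 0, 1],
])

```text
time: 1.0
eef_pos: [208.3, -589.2, 303.8]
tool_rot: [-180.0, -0.0, 76.7]
force: [0.1, 0.3, 0.6]
opening: 1.0
grip_force: 0.0
```

send_rows([
  [0.913, 0.2, 0, 0, 1],
  [0.913, 0.2, 0, 0, 1],
  [0.913, 0.2, 0, 0, 1],
  [0.913, 0.2, 0, 0, 1],
  [0.913, 0.2, 0, 0, 1],
  [0.913, 0.2, 0, 0, 1],
  [0.913, 0.2, 0, 0, 1],
  [0.913, 0.2, 0, 0, 1],
  [0.913, 0.2, 0, 0, 1],
])

```text
time: 1.9
eef_pos: [300.3, -399.1, 303.9]
tool_rot: [180.0, 0.0, 76.2]
force: [0.1, 0.3, 0.1]
opening: 0.998
grip_force: 0.0
```

send_rows([
  [0.947, 0.272, 0, 0, 1],
  [0.947, 0.272, 0, 0, 1],
  [0.947, 0.272, 0, 0, 1],
  [0.947, 0.272, 0, 0, 1],
  [0.947, 0.272, 0, 0, 1],
  [0.947, 0.272, 0, 0, 1],
  [0.947, 0.272, 0, 0, 1],
  [0.947, 0.272, 0, 0, 1],
  [0.947, 0.272, 0, 0, 1],
  [0.947, 0.272, 0, 0, 1],
])

```text
time: 2.9
eef_pos: [421.6, -184.7, 304.0]
tool_rot: [180.0, 0.0, 76.2]
force: [0.5, 0.5, -0.0]
opening: 1.004
grip_force: 0.0
```

send_rows([
  [0.947, 0.272, 0, 0, 1],
  [0.947, 0.272, 0, 0, 1],
  [0.947, 0.272, 0, 0, 1],
  [0.947, 0.272, 0, 0, 1],
  [0.942, -0.147, 0, 0, 1],
  [0.942, -0.147, 0, 0, 1],
  [0.942, -0.147, 0, 0, 1],
  [0.942, -0.147, 0, 0, 1],
  [0.942, -0.147, 0, 0, 1],
  [0.942, -0.147, 0, 0, 1],
])

```text
time: 3.9
eef_pos: [481.2, 43.7, 303.9]
tool_rot: [180.0, 0.0, 76.2]
force: [-0.2, -0.0, -0.1]
opening: 0.999
grip_force: 0.0
```

send_rows([
  [0.942, -0.147, 0, 0, 1],
  [0.942, -0.147, 0, 0, 1],
  [0.942, -0.147, 0, 0, 1],
  [0.942, -0.147, 0, 0, 1],
  [0.942, -0.147, 0, 0, 1],
  [0.942, -0.147, 0, 0, 1],
  [0.942, -0.147, 0, 0, 1],
  [0.942, -0.147, 0, 0, 1],
  [0.942, -0.147, 0, 0, 1],
  [0.942, -0.147, 0, 0, 1],
])

```text
time: 4.9
eef_pos: [500.3, 281.3, 303.8]
tool_rot: [180.0, 0.0, 76.2]
force: [-0.3, -0.7, 0.0]
opening: 1.001
grip_force: 0.0
```

```bash
python3 - <<'E'
from h import *
legs([(500,281,225,76.5),(500,281,197,76.5)])
E
```

```text
now [500.3 281.3 303.8  76.2] t 4.9 F [-0.3 -0.7  0. ] open 1.001
[500.  281.  225.   76.5] shift [-0.015 -0.009  3.153] n 4 each [-0.004 -0.002  0.788] | spin -0.0015 n 1
[500.  281.  197.   76.5] shift [0.   0.   1.12] n 2 each [0.   0.   0.56] | spin -0.0 n 0
```

send_rows([
  [0, 0, 0.8, 0, 1],
  [0, 0, 0.8, 0, 1],
  [0, 0, 0.8, 0, 1],
  [0, 0, 0.8, 0, 1],
  [0, 0, 0.5, 0, 1],
  [0, 0, 0.5, 0, 1],
  [0, 0, 0.032, 0, 1],
  [0, 0, 0, 0, 0],
  [0, 0, 0, 0, -0.5],
  [0, 0, 0, 0, -1],
])

```text
time: 5.9
eef_pos: [500.5, 280.4, 198.8]
tool_rot: [179.9, -0.0, 76.5]
force: [-0.0, 0.1, 0.1]
opening: 0.516
grip_force: 0.0
```

send_rows([
  [0, 0, 0, 0, -1],
  [0, 0, 0, 0, -1],
  [0, 0, 0, 0, -1],
  [0, 0, 0, 0, -1],
  [0, 0, 0, 0, -1],
])

```text
time: 6.4
eef_pos: [500.2, 280.3, 198.2]
tool_rot: [-180.0, 0.0, 76.5]
force: [-3.4, 0.5, 4.1]
opening: 0.148
grip_force: 60.2
```

send_rows([
  [0, -0.04, 0.08, 0, -1],
  [0, 0, 0.08, 0, -1],
  [0, 0, 0.08, 0, -1],
  [0, 0, 0.08, 0, -1],
  [0, 0, 0, 0, -1],
  [0, 0, 0, 0, -1],
])

```text
time: 7.0
eef_pos: [500.0, 280.4, 190.7]
tool_rot: [179.9, -0.0, 76.5]
force: [-0.4, -2.9, 9.4]
opening: 0.148
grip_force: 61.0
```

send_rows([
  [0, 0, 0, -0.03, -1],
  [0, 0, 0, -0.045, -1],
  [0, 0, 0, -0.045, -1],
  [0, 0, 0, -0.045, -1],
  [0, 0, 0, -0.045, -1],
])

```text
time: 7.5
eef_pos: [500.2, 280.7, 190.9]
tool_rot: [179.8, 0.0, 114.6]
force: [-0.2, -0.7, 10.1]
opening: 0.152
grip_force: 61.0
```

send_rows([
  [0, 0, 0, -0.045, -1],
  [0, 0, 0, -0.045, -1],
  [0, 0, 0, -0.045, -1],
  [0, 0, 0, -0.045, -1],
  [0, 0, 0, -0.03, -1],
  [0, 0, 0, -0.02, -1],
  [0, 0, 0, 0, -1],
])

```text
time: 8.2
eef_pos: [500.1, 280.8, 190.9]
tool_rot: [179.9, 0.1, 155.8]
force: [-0.5, 1.2, 10.1]
opening: 0.15
grip_force: 64.4
```

```bash
python3 -c "
from h import *
s=status.sense();print(s['force'],s['moment'],s['joint_pos'],s['tool_rot'])"
```

```text
[-0.5441669   1.18341847 10.08405812] [ 0.04369013  0.12923768 -0.08884237] [ 2.27130377e+01  3.18594410e+01  1.03253097e+02  1.81977682e-03
  4.47345838e+01 -4.31090650e+01] [1.79887513e+02 1.03537506e-01 1.55820710e+02]
```

send_rows([
  [0, 0, 0, -0.004, -1],
  [0, 0, -0.2, 0, -1],
  [0, 0, -0.2, 0, -1],
  [0, 0, -0.2, 0, -1],
  [0, 0, -0.2, 0, -1],
  [0, 0, -0.4, 0, -1],
  [0, 0, -0.4, 0, -1],
  [0, 0, 0, 0, -1],
])

```text
time: 9.0
eef_pos: [499.7, 280.7, 231.6]
tool_rot: [179.9, 0.1, 156.5]
force: [0.2, 0.4, -3.5]
opening: 0.149
grip_force: 62.7
```

```bash
python3 - <<'E'
from h import *
legs([(575,75,231.6,156.5),(575,75,90,156.5)])
E
```

```text
now [499.7 280.7 231.6 156.5] t 9.0 F [ 0.2  0.4 -3.5] open 0.149
[575.   75.  231.6 156.5] shift [-6.047e+00 -6.340e+00 -1.000e-03] n 7 each [-0.864 -0.906 -0.   ] | spin -0.0003 n 1
[575.   75.   90.  156.5] shift [0.    0.    5.664] n 6 each [0.    0.    0.944] | spin -0.0 n 0
```

send_rows([
  [-0.605, -0.634, 0, 0, -1],
  [-0.605, -0.634, 0, 0, -1],
  [-0.605, -0.634, 0, 0, -1],
  [-0.605, -0.634, 0, 0, -1],
  [-0.605, -0.634, 0, 0, -1],
  [-0.605, -0.634, 0, 0, -1],
  [-0.605, -0.634, 0, 0, -1],
  [-0.605, -0.634, 0, 0, -1],
  [-0.605, -0.634, 0, 0, -1],
  [-0.605, -0.634, 0, 0, -1],
])

```text
time: 10.0
eef_pos: [574.8, 73.9, 230.0]
tool_rot: [-180.0, -0.0, 156.5]
force: [0.6, -0.0, -2.5]
opening: 0.149
grip_force: 62.6
```

send_rows([
  [0, 0, 0.9, 0, -1],
  [0, 0, 0.9, 0, -1],
  [0, 0, 0.9, 0, -1],
  [0, 0, 0.9, 0, -1],
  [0, 0, 0.9, 0, -1],
  [0, 0, 0.6, 0, -1],
  [0, 0, 0.4, 0, -1],
  [0, 0, 0, 0, -1],
])

```text
time: 10.8
eef_pos: [574.3, 74.8, 91.5]
tool_rot: [-179.9, -0.1, 156.4]
force: [0.4, 0.4, -3.0]
opening: 0.15
grip_force: 62.6
```

send_rows([
  [0, 0, 0.06, 0, -1],
  [0, 0, 0.04, 0, -1],
  [0, 0, 0, 0, -1],
])

```text
time: 11.1
eef_pos: [574.9, 74.8, 90.7]
tool_rot: [180.0, 0.1, 156.4]
force: [-0.8, -0.4, -2.0]
opening: 0.149
grip_force: 62.6
```

send_rows([
  [0, 0, 0.04, 0, -1],
  [0, 0, 0, 0, -1],
])

```text
time: 11.3
eef_pos: [574.8, 74.8, 89.3]
tool_rot: [180.0, 0.0, 156.5]
force: [-0.4, 0.5, -3.0]
opening: 0.149
grip_force: 62.6
```

send_rows([
  [0, 0, 0.04, 0, -1],
  [0, 0, 0.02, 0, -1],
  [0, 0, 0, 0, -1],
])

```text
time: 11.6
eef_pos: [574.7, 74.8, 89.0]
tool_rot: [180.0, 0.1, 156.5]
force: [-4.8, -0.6, 14.2]
opening: 0.15
grip_force: 65.2
```

send_rows([
  [0, 0, -0.03, 0, -1],
  [0, 0, 0, 0, 0],
  [0, 0, 0, 0, 0],
  [0, 0, 0, 0, 0],
  [0, 0, 0, 0, 0],
  [0, 0, -0.5, 0, 0],
  [0, 0, -0.9, 0, 0],
  [0, 0, -1, 0, 0],
  [0, 0, -1, 0, 0],
  [0, 0, -1, 0, 0],
])

```text
time: 12.6
eef_pos: [574.6, 74.8, 200.2]
tool_rot: [180.0, 0.0, 156.5]
force: [-0.2, -1.0, -0.4]
opening: 0.5
grip_force: 0.0
```

```bash
cat >> h.py <<'E'
def cas(g,box=(345,175,435,300)):
    r=rects(g,g['pixels'].min(2)>190,11,60,400,box)
    for a in r: print('cas',*a)
    return r
E
python3 - <<'E'
from h import *
g=grab('top','a1.png'); cas(g); legs([(527.5,-236.7,210,0.9),(527.5,-236.7,90,.9),(527.5,-236.7,75.5,.9)])
s=grab('scene','a1s.png')
E
```

```text
cas [ 458.3 -295.8   42.    27.1   12.9] [399. 264.]
cas [ 460.7 -231.    40.3   27.7  -71.6] [372. 262.]
cas [ 522.2 -303.7   40.    28.2   81.9] [403. 237.]
cas [ 527.5 -236.7   40.1   25.8    0.9] [374. 234.]
cas [ 582.3 -247.7   39.9   28.3   83.2] [380. 210.]
cas [ 581.2 -303.6   41.1   26.6  -23.2] [403. 212.]
now [575.7  74.9 204.1 156.5] t 12.7 F [ 1.  -0.3  4. ] open 0.503
[ 527.5 -236.7  210.     0.9] shift [ -3.211 -12.196  -0.238] n 13 each [-0.247 -0.938 -0.018] | spin 0.8642 n 19
[ 527.5 -236.7   90.     0.9] shift [0.  0.  4.8] n 5 each [0.   0.   0.96] | spin -0.0 n 0
[ 527.5 -236.7   75.5    0.9] shift [0.   0.   0.58] n 1 each [0.   0.   0.58] | spin -0.0 n 0
```

View pics/a1s.png

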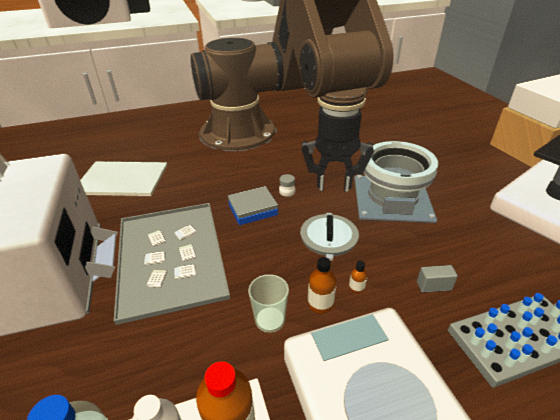

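send_rows([
  [-0.247, -0.938, -0.05, 0, -0.06],
  [-0.247, -0.938, -0.05, 0, -0.06],
  [-0.247, -0.938, -0.05, 0, -0.06],
  [-0.247, -0.938, -0.05, 0, -0.06],
  [-0.247, -0.938, -0.038, 0, -0.06],
  [-0.247, -0.938, 0, 0, -0.06],
  [-0.247, -0.938, 0, 0, -0.06],
  [-0.247, -0.938, 0, 0, -0.06],
  [-0.247, -0.938, 0, 0, -0.06],
  [-0.247, -0.938, 0, 0, -0.06],
])

```text
time: 13.7
eef_pos: [537.2, -165.8, 204.3]
tool_rot: [-180.0, -0.0, 156.4]
force: [0.2, 0.3, -0.0]
opening: 0.471
grip_force: 0.0
```

send_rows([
  [-0.247, -0.938, 0, 0, -0.06],
  [-0.247, -0.938, 0, 0, -0.06],
  [-0.247, -0.938, 0, 0, -0.06],
  [0, 0, 0.96, -0.045, -0.06],
  [0, 0, 0.96, -0.045, -0.06],
  [0, 0, 0.96, -0.0456, -0.06],
  [0, 0, 0.96, 0, -0.06],
  [0, 0, 0.96, 0, -0.06],
  [0, 0, 0, 0, -0.06],
])

```text
time: 14.6
eef_pos: [525.4, -236.1, 81.8]
tool_rot: [179.9, -0.2, -179.1]
force: [-0.5, 0.3, 0.8]
opening: 0.471
grip_force: 0.0
```

```bash
python3 - <<'E'
from h import *
legs([(527.5,-236.7,75.5,180.9)])
E
```

```text
now [ 525.4 -236.1   81.8 -179.1] t 14.6 F [-0.5  0.3  0.8] open 0.471
[ 527.5 -236.7   75.5  180.9] shift [-0.084 -0.024  0.251] n 1 each [-0.084 -0.024  0.251] | spin -0.0003 n 1
```

send_rows([
  [-0.084, -0.024, 0.15, 0, -0.06],
  [0, 0, 0.1, 0, -0.06],
  [0, 0, 0, 0, -0.06],
  [0, 0, 0, 0, -1],
  [0, 0, 0, 0, -1],
  [0, 0, 0, 0, -1],
  [0, 0, 0, 0, -1],
  [0, 0, 0, 0, -1],
])

```text
time: 15.4
eef_pos: [528.8, -237.4, 79.2]
tool_rot: [-180.0, 0.1, -179.1]
force: [-0.7, 0.6, 6.5]
opening: 0.296
grip_force: 58.4
```

send_rows([
  [0, 0, 0, 0, -0.06],
  [0, 0, 0, 0, -0.06],
  [0, 0, 0.1, 0, -0.06],
  [0, 0, 0, 0, -0.06],
  [0, 0, 0, 0, -0.06],
])

```text
time: 15.9
eef_pos: [528.5, -237.3, 75.4]
tool_rot: [180.0, -0.0, -179.1]
force: [0.5, -0.6, -0.3]
opening: 0.465
grip_force: 0.0
```

send_rows([
  [0, 0, 0, 0, -1],
  [0, 0, 0, 0, -1],
  [0, 0, 0, 0, -1],
  [0, 0, 0, 0, -1],
  [0, 0, 0, 0, -1],
])

```text
time: 16.4
eef_pos: [528.6, -237.3, 75.8]
tool_rot: [-180.0, 0.0, -179.1]
force: [-2.2, 0.4, 5.5]
opening: 0.302
grip_force: 59.3
```

send_rows([
  [0, 0, -0.5, 0, -1],
  [0, 0, -0.98, 0.046, -1],
  [0, 0, -0.98, 0.047, -1],
  [0, 0, -0.98, 0.047, -1],
  [0, 0, -0.98, 0.047, -1],
  [0, 0, -0.98, 0.047, -1],
  [0, 0, 0, 0.047, -1],
  [0, 0, 0, 0.047, -1],
  [0, 0, 0, 0.047, -1],
  [0, 0, 0, 0.047, -1],
])

```text
time: 17.4
eef_pos: [528.5, -237.2, 211.3]
tool_rot: [180.0, 0.0, 104.5]
force: [-0.1, -0.2, -0.5]
opening: 0.306
grip_force: 58.8
```

send_rows([
  [0, 0, 0, 0.047, -1],
  [0, 0, 0, 0.047, -1],
  [0, 0, 0, 0.0446, -1],
  [0, 0, 0, 0, -1],
  [0, 0, 0, 0, -1],
])

```text
time: 17.9
eef_pos: [528.5, -237.3, 211.0]
tool_rot: [180.0, 0.0, 80.2]
force: [-0.5, 0.4, -0.0]
opening: 0.305
grip_force: 58.8
```

```bash
python3 - <<'E'
from h import *
legs([(503.8,302.4,210,80)])
E
```

```text
now [ 528.5 -237.3  211.    80.2] t 17.9 F [-0.5  0.4 -0. ] open 0.305
[503.8 302.4 210.   80. ] shift [21.103 -4.654  0.039] n 22 each [ 0.959 -0.212  0.002] | spin 0.001 n 1
```

send_rows([
  [0.959, -0.212, 0, 0, -1],
  [0.959, -0.212, 0, 0, -1],
  [0.959, -0.212, 0, 0, -1],
  [0.959, -0.212, 0, 0, -1],
  [0.959, -0.212, 0, 0, -1],
  [0.959, -0.212, 0, 0, -1],
  [0.959, -0.212, 0, 0, -1],
  [0.959, -0.212, 0, 0, -1],
  [0.959, -0.212, 0, 0, -1],
  [0.959, -0.212, 0, 0, -1],
])

```text
time: 18.9
eef_pos: [518.1, 9.0, 210.8]
tool_rot: [180.0, 0.0, 80.2]
force: [0.1, -0.1, -0.4]
opening: 0.301
grip_force: 58.8
```

send_rows([
  [0.959, -0.212, 0, 0, -1],
  [0.959, -0.212, 0, 0, -1],
  [0.959, -0.212, 0, 0, -1],
  [0.959, -0.212, 0, 0, -1],
  [0.959, -0.212, 0, 0, -1],
  [0.959, -0.212, 0, 0, -1],
  [0.959, -0.212, 0, 0, -1],
  [0.959, -0.212, 0, 0, -1],
  [0.959, -0.212, 0, 0, -1],
  [0.959, -0.212, 0, 0, -1],
])

```text
time: 19.9
eef_pos: [507.7, 254.4, 210.8]
tool_rot: [180.0, -0.0, 80.2]
force: [0.4, 0.2, 0.4]
opening: 0.306
grip_force: 58.8
```

send_rows([
  [0.959, -0.212, 0, 0, -1],
  [0.959, -0.212, 0, 0, -1],
  [0, 0, 0, 0, -1],
  [0, 0, 0, 0, -1],
])

```text
time: 20.3
eef_pos: [505.6, 302.5, 210.5]
tool_rot: [-180.0, 0.0, 80.1]
force: [-1.1, -0.2, -0.1]
opening: 0.306
grip_force: 58.8
```

```bash
python3 - <<'E'
from h import *
legs([(503.8,302.4,137.5,80)])
g=grab('top'); cas(g)
E
```

```text
now [505.6 302.5 210.5  80.1] t 20.3 F [-1.1 -0.2 -0.1] open 0.306
[503.8 302.4 137.5  80. ] shift [-0.015 -0.069  2.919] n 3 each [-0.005 -0.023  0.973] | spin 0.0008 n 1
cas [ 458.3 -295.8   42.    27.1   12.9] [399. 264.]
cas [ 460.7 -231.    40.3   27.7  -71.6] [372. 262.]
cas [ 522.2 -303.7   40.    28.2   81.9] [403. 237.]
cas [ 582.3 -247.7   39.9   28.3   83.2] [380. 210.]
cas [ 581.2 -303.6   41.1   26.6  -23.2] [403. 212.]
```

send_rows([
  [0, -0.07, 0.5, 0, -1],
  [0, 0, 0.96, 0, -1],
  [0, 0, 0.96, 0, -1],
  [0, 0, 0.5, 0, -1],
  [0, 0, 0, 0, -1],
  [0, 0, 0, 0, -0.1],
  [0, 0, 0, 0, -0.1],
  [0, 0, 0, 0, -0.1],
  [0, 0, -0.5, 0, -0.1],
  [0, 0, -0.9, 0, -0.1],
])

```text
time: 21.35
eef_pos: [503.7, 302.5, 172.6]
tool_rot: [-179.9, 0.1, 79.9]
force: [-0.2, 0.2, 0.9]
opening: 0.451
grip_force: 0.0
```

send_rows([
  [0, 0, -0.92, 0, -0.06],
  [0, 0, -0.6, 0, -0.06],
  [-0.96, 0.314, 0, 0, -0.06],
  [-0.96, 0.314, 0, 0, -0.06],
  [-0.96, 0.314, 0, 0, -0.06],
  [-0.96, 0.314, 0, 0, -0.06],
  [-0.96, 0.314, 0, 0, -0.06],
  [-0.96, 0.314, 0, 0, -0.06],
  [-0.96, 0.314, 0, 0, -0.06],
  [-0.96, 0.314, 0, 0, -0.06],
])

```text
time: 22.35
eef_pos: [532.5, 101.7, 211.6]
tool_rot: [179.9, -0.0, 80.0]
force: [-0.7, -0.3, 0.9]
opening: 0.467
grip_force: 0.0
```

send_rows([
  [-0.96, 0.314, 0, 0, -0.06],
  [-0.96, 0.314, 0, 0, -0.06],
  [-0.96, 0.314, 0, 0, -0.06],
  [-0.96, 0.314, 0, 0, -0.06],
  [-0.96, 0.314, 0, 0, -0.06],
  [-0.96, 0.314, 0, 0, -0.06],
  [-0.96, 0.314, 0, 0, -0.06],
  [-0.96, 0.314, 0, 0, -0.06],
  [-0.96, 0.314, 0, 0, -0.06],
  [-0.96, 0.314, 0, 0, -0.06],
])

```text
time: 23.35
eef_pos: [567.9, -148.4, 211.7]
tool_rot: [179.9, 0.0, 80.0]
force: [0.5, 0.5, 0.1]
opening: 0.468
grip_force: 0.0
```

send_rows([
  [-0.96, 0.314, 0, 0, -0.06],
  [-0.96, 0.314, 0, 0, -0.06],
  [-0.96, 0.314, 0, 0, -0.06],
  [-0.96, 0.314, 0, 0, -0.06],
  [0, 0, 0.9, -0.0178, -0.06],
  [0, 0, 0.9, 0, -0.06],
  [0, 0, 0.9, 0, -0.06],
  [0, 0, 0.9, 0, -0.06],
  [0, 0, 0, 0, -0.06],
  [0, 0, 0, 0, -0.06],
])

```text
time: 24.35
eef_pos: [582.3, -247.4, 121.6]
tool_rot: [180.0, 0.0, 83.2]
force: [-0.2, -0.8, 1.2]
opening: 0.468
grip_force: 0.0
```

```bash
python3 - <<'E'
from h import *
legs([(582.3,-247.7,75.5,83.2)])
grab('scene','b1s.png')
E
```

```text
now [ 582.3 -247.4  121.6   83.2] t 24.4 F [-0.2 -0.8  1.2] open 0.468
[ 582.3 -247.7   75.5   83.2] shift [-0.01   0.003  1.843] n 2 each [-0.005  0.001  0.921] | spin -0.0002 n 1
```

View pics/b1s.png

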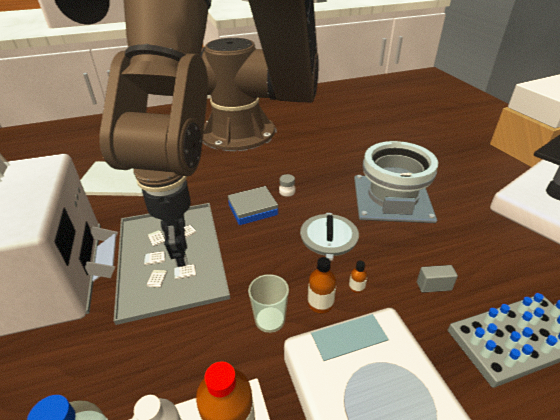

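send_rows([
  [0, 0, 0.9, 0, -0.06],
  [0, 0, 0.7, 0, -0.06],
  [0, 0, 0.24, 0, -0.06],
  [0, 0, 0, 0, -0.06],
  [0, 0, 0, 0, -1],
  [0, 0, 0, 0, -1],
  [0, 0, 0, 0, -1],
  [0, 0, 0, 0, -1],
  [0, 0, 0, 0, -1],
])

```text
time: 25.3
eef_pos: [582.5, -247.6, 76.1]
tool_rot: [179.9, 0.1, 83.2]
force: [-1.1, -0.1, 7.2]
opening: 0.307
grip_force: 59.8
```

send_rows([
  [0, 0, -0.4, 0, -1],
  [0, 0, -1, 0.0178, -1],
  [0, 0, -1, 0, -1],
  [0, 0, -1, 0, -1],
  [0, 0, -1, 0, -1],
  [0, 0, -1, 0, -1],
  [0.968, -0.346, 0, 0, -1],
  [0.968, -0.346, 0, 0, -1],
  [0.968, -0.346, 0, 0, -1],
  [0.968, -0.346, 0, 0, -1],
])

```text
time: 26.3
eef_pos: [564.5, -145.1, 210.6]
tool_rot: [179.9, 0.0, 79.9]
force: [0.5, -0.6, -1.1]
opening: 0.306
grip_force: 59.1
```

send_rows([
  [0.968, -0.346, 0, 0, -1],
  [0.968, -0.346, 0, 0, -1],
  [0.968, -0.346, 0, 0, -1],
  [0.968, -0.346, 0, 0, -1],
  [0.968, -0.346, 0, 0, -1],
  [0.968, -0.346, 0, 0, -1],
  [0.968, -0.346, 0, 0, -1],
  [0.968, -0.346, 0, 0, -1],
  [0.968, -0.346, 0, 0, -1],
  [0.968, -0.346, 0, 0, -1],
])

```text
time: 27.3
eef_pos: [521.6, 108.4, 210.5]
tool_rot: [179.9, -0.0, 79.9]
force: [0.1, -0.3, -0.6]
opening: 0.301
grip_force: 59.1
```

send_rows([
  [0.968, -0.346, 0, 0, -1],
  [0.968, -0.346, 0, 0, -1],
  [0.968, -0.346, 0, 0, -1],
  [0.968, -0.346, 0, 0, -1],
  [0.968, -0.346, 0, 0, -1],
  [0.968, -0.346, 0, 0, -1],
  [0, 0, 0, 0, -1],
  [0, 0, 0, 0, -1],
])

```text
time: 28.1
eef_pos: [495.9, 259.6, 210.1]
tool_rot: [180.0, -0.0, 80.0]
force: [-0.8, -0.6, 0.5]
opening: 0.304
grip_force: 59.1
```

```bash
python3 - <<'E'
from h import *
legs([(496.2,259,137.5,80),(496.2,259,211,80),(581.2,-303.6,211,80),(581.2,-303.6,211,156.8)])
g=grab('top'); cas(g)
E
```

```text
now [495.9 259.6 210.1  80. ] t 28.1 F [-0.8 -0.6  0.5] open 0.304
[496.2 259.  137.5  80. ] shift [-0.02   0.015  2.904] n 3 each [-0.007  0.005  0.968] | spin 0.0001 n 1
[496.2 259.  211.   80. ] shift [ 0.    0.   -2.94] n 3 each [ 0.    0.   -0.98] | spin 0.0 n 0
[ 581.2 -303.6  211.    80. ] shift [-21.572   7.256  -0.   ] n 22 each [-0.981  0.33  -0.   ] | spin 0.0 n 0
[ 581.2 -303.6  211.   156.8] shift [ 0.  0. -0.] n 1 each [ 0.  0. -0.] | spin -0.4267 n 10
cas [ 451.6 -191.    40.    27.9  -70.6] [355. 265.]
cas [ 458.3 -295.8   42.    27.1   12.9] [399. 264.]
cas [ 522.2 -303.7   40.    28.2   81.9] [403. 237.]
cas [ 581.2 -303.6   41.1   26.6  -23.2] [403. 212.]
```

send_rows([
  [0, 0.015, 0.5, 0, -1],
  [0, 0, 0.96, 0, -1],
  [0, 0, 0.96, 0, -1],
  [0, 0, 0.48, 0, -1],
  [0, 0, 0, 0, -1],
  [0, 0, 0, 0, -0.1],
  [0, 0, 0, 0, -0.1],
  [0, 0, 0, 0, -0.1],
  [0, 0, -0.5, 0, -0.1],
  [0, 0, -0.9, 0, -0.1],
])

```text
time: 29.15
eef_pos: [496.2, 258.8, 171.8]
tool_rot: [-179.9, 0.1, 79.9]
force: [-0.5, 0.2, -0.0]
opening: 0.451
grip_force: 0.0
```

send_rows([
  [0, 0, -0.94, 0, -0.06],
  [0, 0, -0.6, 0, -0.06],
  [-0.981, 0.33, 0, 0, -0.06],
  [-0.981, 0.33, 0, 0, -0.06],
  [-0.981, 0.33, 0, 0, -0.06],
  [-0.981, 0.33, 0, 0, -0.06],
  [-0.981, 0.33, 0, 0, -0.06],
  [-0.981, 0.33, 0, 0, -0.06],
  [-0.981, 0.33, 0, 0, -0.06],
  [-0.981, 0.33, 0, 0, -0.06],
])

```text
time: 30.15
eef_pos: [527.2, 53.3, 211.2]
tool_rot: [180.0, 0.0, 79.9]
force: [0.1, 0.5, -0.1]
opening: 0.47
grip_force: 0.0
```

send_rows([
  [-0.981, 0.33, 0, 0, -0.06],
  [-0.981, 0.33, 0, 0, -0.06],
  [-0.981, 0.33, 0, 0, -0.06],
  [-0.981, 0.33, 0, 0, -0.06],
  [-0.981, 0.33, 0, 0, -0.06],
  [-0.981, 0.33, 0, 0, -0.06],
  [-0.981, 0.33, 0, 0, -0.06],
  [-0.981, 0.33, 0, 0, -0.06],
  [-0.981, 0.33, 0, 0, -0.06],
  [-0.981, 0.33, 0, 0, -0.06],
])

```text
time: 31.15
eef_pos: [565.5, -202.6, 211.3]
tool_rot: [180.0, 0.0, 79.9]
force: [-0.8, 0.2, 0.2]
opening: 0.473
grip_force: 0.0
```

send_rows([
  [-0.981, 0.33, 0, 0, -0.06],
  [-0.981, 0.33, 0, 0, -0.06],
  [-0.981, 0.33, 0, 0, -0.06],
  [-0.981, 0.33, 0, 0, -0.06],
  [0, 0, 0, -0.0427, -0.06],
  [0, 0, 0, -0.0427, -0.06],
  [0, 0, 0, -0.0427, -0.06],
  [0, 0, 0, -0.0427, -0.06],
  [0, 0, 0, -0.0427, -0.06],
  [0, 0, 0, -0.0427, -0.06],
])

```text
time: 32.15
eef_pos: [580.7, -303.9, 211.3]
tool_rot: [-180.0, 0.0, 126.4]
force: [0.7, 0.5, 0.3]
opening: 0.471
grip_force: 0.0
```

send_rows([
  [0, 0, 0.9, -0.0427, -0.06],
  [0, 0, 0.9, -0.0427, -0.06],
  [0, 0, 0.9, -0.0427, -0.06],
  [0, 0, 0.9, -0.0427, -0.06],
  [0, 0, 0, 0, -0.06],
  [0, 0, 0, 0, -0.06],
])

```text
time: 32.75
eef_pos: [581.0, -303.9, 121.3]
tool_rot: [-180.0, -0.0, 156.6]
force: [-0.1, 0.4, -0.3]
opening: 0.472
grip_force: 0.0
```

```bash
python3 - <<'E'
from h import *
c=np.array([500,280.7,0]);ax=22*np.array([np.cos(np.radians(80)),np.sin(np.radians(80)),0])
p=c+ax
legs([(581.2,-303.6,75.5,156.8),(581.2,-303.6,210,80),(p[0],p[1],210,80)])
grab('top','c1.png')
g=grab('top')
t=g['pixels'][175:275,90:190]
cv2.imwrite('pics/c1c.png',cv2.resize(np.hstack([t,g['pixels'][220:320,325:425]]),None,fx=4,fy=4,interpolation=cv2.INTER_CUBIC)[...,::-1])
E
```

```text
now [ 581.  -303.9  121.3  156.6] t 32.8 F [-0.1  0.4 -0.3] open 0.472
[ 581.2 -303.6   75.5  156.8] shift [-0.002  0.014  1.832] n 2 each [-0.001  0.007  0.916] | spin -0.0013 n 1
[ 581.2 -303.6  210.    80. ] shift [ 0.    0.   -5.38] n 6 each [ 0.     0.    -0.897] | spin 0.4267 n 10
[503.8 302.4 210.   80. ] shift [23.333 -7.257 -0.   ] n 24 each [ 0.972 -0.302 -0.   ] | spin 0.0 n 0
```

View pics/c1c.png

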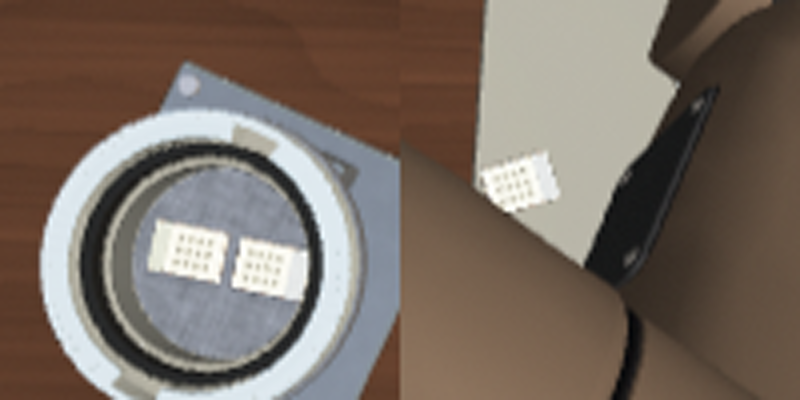

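send_rows([
  [0, 0.014, 0.9, -0.001, -0.06],
  [0, 0, 0.7, 0, -0.06],
  [0, 0, 0.23, 0, -0.06],
  [0, 0, 0, 0, -0.06],
  [0, 0, 0, 0, -1],
  [0, 0, 0, 0, -1],
  [0, 0, 0, 0, -1],
  [0, 0, 0, 0, -1],
  [0, 0, 0, 0, -1],
])

```text
time: 33.75
eef_pos: [581.6, -303.6, 76.3]
tool_rot: [-180.0, 0.1, 157.0]
force: [-0.4, 0.6, 7.1]
opening: 0.301
grip_force: 59.8
```

send_rows([
  [0, 0, -0.4, 0, -1],
  [0, 0, -1, 0.0427, -1],
  [0, 0, -1, 0.0427, -1],
  [0, 0, -1, 0.0427, -1],
  [0, 0, -1, 0.0427, -1],
  [0, 0, -1, 0.0427, -1],
  [0, 0, 0, 0.0427, -1],
  [0, 0, 0, 0.0427, -1],
  [0, 0, 0, 0.0427, -1],
  [0, 0, 0, 0.0427, -1],
])

```text
time: 34.75
eef_pos: [581.1, -303.2, 210.9]
tool_rot: [180.0, 0.0, 87.5]
force: [0.4, 0.3, 0.1]
opening: 0.303
grip_force: 59.0
```

send_rows([
  [0, 0, 0, 0.0427, -1],
  [0.972, -0.302, 0, 0, -1],
  [0.972, -0.302, 0, 0, -1],
  [0.972, -0.302, 0, 0, -1],
  [0.972, -0.302, 0, 0, -1],
  [0.972, -0.302, 0, 0, -1],
  [0.972, -0.302, 0, 0, -1],
  [0.972, -0.302, 0, 0, -1],
  [0.972, -0.302, 0, 0, -1],
  [0.972, -0.302, 0, 0, -1],
])

```text
time: 35.75
eef_pos: [551.5, -75.1, 210.7]
tool_rot: [179.9, 0.0, 80.1]
force: [-0.0, -0.1, -0.9]
opening: 0.303
grip_force: 59.0
```

send_rows([
  [0.972, -0.302, 0, 0, -1],
  [0.972, -0.302, 0, 0, -1],
  [0.972, -0.302, 0, 0, -1],
  [0.972, -0.302, 0, 0, -1],
  [0.972, -0.302, 0, 0, -1],
  [0.972, -0.302, 0, 0, -1],
  [0.972, -0.302, 0, 0, -1],
  [0.972, -0.302, 0, 0, -1],
  [0.972, -0.302, 0, 0, -1],
  [0.972, -0.302, 0, 0, -1],
])

```text
time: 36.75
eef_pos: [518.7, 177.2, 210.7]
tool_rot: [180.0, -0.0, 80.1]
force: [0.6, 0.7, -0.3]
opening: 0.301
grip_force: 59.0
```

send_rows([
  [0.972, -0.302, 0, 0, -1],
  [0.972, -0.302, 0, 0, -1],
  [0.972, -0.302, 0, 0, -1],
  [0.972, -0.302, 0, 0, -1],
  [0.972, -0.302, 0, 0, -1],
  [0, 0, 0, 0, -1],
  [0, 0, 0, 0, -1],
  [0, 0, 0, 0, -1],
])

```text
time: 37.55
eef_pos: [502.7, 301.7, 210.1]
tool_rot: [180.0, 0.0, 80.1]
force: [-0.5, 0.3, 0.0]
opening: 0.302
grip_force: 59.0
```

```bash
python3 - <<'E'
from h import *
legs([(503.8,302.4,145.5,80),(503.8,302.4,211,80),(522.2,-303.7,211,80),(522.2,-303.7,75.5,81.9),(522.2,-303.7,210,80),(496.2,259,210,80)])
g=grab('top'); cas(g)
E
```

```text
now [502.7 301.7 210.1  80.1] t 37.5 F [-0.5  0.3  0. ] open 0.302
[503.8 302.4 145.5  80. ] shift [0.037 0.039 2.584] n 3 each [0.012 0.013 0.861] | spin 0.0006 n 1
[503.8 302.4 211.   80. ] shift [ 0.    0.   -2.62] n 3 each [ 0.     0.    -0.873] | spin 0.0 n 0
[ 522.2 -303.7  211.    80. ] shift [-23.748   4.935  -0.   ] n 24 each [-0.989  0.206 -0.   ] | spin 0.0 n 0
[ 522.2 -303.7   75.5   81.9] shift [0.   0.   5.42] n 6 each [0.    0.    0.903] | spin -0.0106 n 1
[ 522.2 -303.7  210.    80. ] shift [ 0.    0.   -5.38] n 6 each [ 0.     0.    -0.897] | spin 0.0106 n 1
[496.2 259.  210.   80. ] shift [21.985 -4.933 -0.   ] n 22 each [ 0.999 -0.224 -0.   ] | spin 0.0 n 0
cas [ 451.6 -191.    40.    27.9  -70.6] [355. 265.]
cas [ 458.3 -295.8   42.    27.1   12.9] [399. 264.]
cas [ 522.2 -303.7   40.    28.2   81.9] [403. 237.]
```

send_rows([
  [0.037, 0.039, 0.5, 0, -1],
  [0, 0, 0.96, 0, -1],
  [0, 0, 0.7, 0, -1],
  [0, 0, 0.42, 0, -1],
  [0, 0, 0, 0, -1],
  [0, 0, 0, 0, -0.1],
  [0, 0, 0, 0, -0.1],
  [0, 0, 0, 0, -0.1],
  [0, 0, -0.5, 0, -0.1],
  [0, 0, -0.9, 0, -0.1],
])

```text
time: 38.6
eef_pos: [503.4, 302.9, 180.3]
tool_rot: [-179.9, 0.1, 80.1]
force: [-0.5, 0.1, -0.5]
opening: 0.447
grip_force: 0.0
```

send_rows([
  [0, 0, -0.72, 0, -0.06],
  [0, 0, -0.5, 0, -0.06],
  [-0.989, 0.206, 0, 0, -0.06],
  [-0.989, 0.206, 0, 0, -0.06],
  [-0.989, 0.206, 0, 0, -0.06],
  [-0.989, 0.206, 0, 0, -0.06],
  [-0.989, 0.206, 0, 0, -0.06],
  [-0.989, 0.206, 0, 0, -0.06],
  [-0.989, 0.206, 0, 0, -0.06],
  [-0.989, 0.206, 0, 0, -0.06],
])

```text
time: 39.6
eef_pos: [510.4, 100.2, 211.4]
tool_rot: [180.0, -0.0, 80.1]
force: [0.0, 0.7, -0.1]
opening: 0.473
grip_force: 0.0
```

send_rows([
  [-0.989, 0.206, 0, 0, -0.06],
  [-0.989, 0.206, 0, 0, -0.06],
  [-0.989, 0.206, 0, 0, -0.06],
  [-0.989, 0.206, 0, 0, -0.06],
  [-0.989, 0.206, 0, 0, -0.06],
  [-0.989, 0.206, 0, 0, -0.06],
  [-0.989, 0.206, 0, 0, -0.06],
  [-0.989, 0.206, 0, 0, -0.06],
  [-0.989, 0.206, 0, 0, -0.06],
  [-0.989, 0.206, 0, 0, -0.06],
])

```text
time: 40.6
eef_pos: [518.7, -152.3, 211.4]
tool_rot: [180.0, 0.0, 80.1]
force: [0.4, 0.2, -1.4]
opening: 0.475
grip_force: 0.0
```

send_rows([
  [-0.989, 0.206, 0, 0, -0.06],
  [-0.989, 0.206, 0, 0, -0.06],
  [-0.989, 0.206, 0, 0, -0.06],
  [-0.989, 0.206, 0, 0, -0.06],
  [-0.989, 0.206, 0, 0, -0.06],
  [-0.989, 0.206, 0, 0, -0.06],
  [0, 0, 0.9, -0.0106, -0.06],
  [0, 0, 0.9, 0, -0.06],
  [0, 0, 0.9, 0, -0.06],
  [0, 0, 0.9, 0, -0.06],
])

```text
time: 41.6
eef_pos: [523.8, -302.8, 120.6]
tool_rot: [180.0, 0.0, 82.0]
force: [0.1, 0.4, 0.4]
opening: 0.468
grip_force: 0.0
```

send_rows([
  [0, 0, 0, 0, -0.06],
  [0, 0, 0, 0, -0.06],
])

```text
time: 41.8
eef_pos: [523.9, -302.8, 121.4]
tool_rot: [-180.0, 0.0, 82.0]
force: [0.1, -0.1, -0.5]
opening: 0.47
grip_force: 0.0
```

```bash
python3 - <<'E'
from h import *
legs([(522.2,-303.7,75.5,81.9)])
g=grab('top','d1.png')
m=(g['pixels'].min(2)>190)[175:300,90:200]
for z in (78,): 
  for r in rects(g,(g['pixels'].min(2)>190)&(g['pixels'].max(2)<=255),z,150,900,(110,215,168,265)): print(*r)
E
```

```text
now [ 523.9 -302.8  121.4   82. ] t 41.8 F [ 0.1 -0.1 -0.5] open 0.47
[ 522.2 -303.7   75.5   81.9] shift [-0.046 -0.064  1.836] n 2 each [-0.023 -0.032  0.918] | spin 0.0008 n 1
[497.5 254.5  39.8  27.2  78.9] [157. 242.]
[505.7 302.7  41.9  27.2  80.1] [136. 238.]
```

send_rows([
  [-0.046, -0.064, 0.9, 0, -0.06],
  [0, 0, 0.7, 0, -0.06],
  [0, 0, 0.23, 0, -0.06],
  [0, 0, 0, 0, -0.06],
  [0, 0, 0, 0, -1],
  [0, 0, 0, 0, -1],
  [0, 0, 0, 0, -1],
  [0, 0, 0, 0, -1],
  [0, 0, 0, 0, -1],
])

```text
time: 42.75
eef_pos: [522.5, -303.9, 76.5]
tool_rot: [179.9, 0.1, 82.0]
force: [-1.2, 0.3, 7.8]
opening: 0.303
grip_force: 59.8
```

send_rows([
  [0, 0, -0.4, 0, -1],
  [0, 0, -1, 0.011, -1],
  [0, 0, -1, 0, -1],
  [0, 0, -1, 0, -1],
  [0, 0, -1, 0, -1],
  [0, 0, -1, 0, -1],
  [0.999, -0.224, 0, 0, -1],
  [0.999, -0.224, 0, 0, -1],
  [0.999, -0.224, 0, 0, -1],
  [0.999, -0.224, 0, 0, -1],
])

```text
time: 43.75
eef_pos: [517.0, -200.4, 211.1]
tool_rot: [179.9, 0.0, 80.0]
force: [0.8, 0.5, 0.2]
opening: 0.305
grip_force: 59.1
```

send_rows([
  [0.999, -0.224, 0, 0, -1],
  [0.999, -0.224, 0, 0, -1],
  [0.999, -0.224, 0, 0, -1],
  [0.999, -0.224, 0, 0, -1],
  [0.999, -0.224, 0, 0, -1],
  [0.999, -0.224, 0, 0, -1],
  [0.999, -0.224, 0, 0, -1],
  [0.999, -0.224, 0, 0, -1],
  [0.999, -0.224, 0, 0, -1],
  [0.999, -0.224, 0, 0, -1],
])

```text
time: 44.75
eef_pos: [505.0, 55.4, 211.0]
tool_rot: [179.9, -0.0, 80.1]
force: [0.2, -1.1, 0.2]
opening: 0.31
grip_force: 59.1
```

send_rows([
  [0.999, -0.224, 0, 0, -1],
  [0.999, -0.224, 0, 0, -1],
  [0.999, -0.224, 0, 0, -1],
  [0.999, -0.224, 0, 0, -1],
  [0.999, -0.224, 0, 0, -1],
  [0.999, -0.224, 0, 0, -1],
  [0.999, -0.224, 0, 0, -1],
  [0.999, -0.224, 0, 0, -1],
  [0, 0, 0, 0, -1],
  [0, 0, 0, 0, -1],
])

```text
time: 45.75
eef_pos: [495.3, 259.0, 210.6]
tool_rot: [180.0, -0.0, 80.1]
force: [-0.4, -0.7, -0.3]
opening: 0.301
grip_force: 59.1
```

```bash
python3 - <<'E'
from h import *
legs([(496.2,259,145.5,80),(496.2,259,211,80),(458.3,-295.8,211,80),(458.3,-295.8,75.5,12.9),(458.3,-295.8,210,80),(503.8,302.4,210,80)])
g=grab('top'); cas(g)
E
```

```text
now [495.3 259.  210.6  80.1] t 45.8 F [-0.4 -0.7 -0.3] open 0.301
[496.2 259.  145.5  80. ] shift [0.007 0.033 2.603] n 3 each [0.002 0.011 0.868] | spin 0.0007 n 1
[496.2 259.  211.   80. ] shift [ 0.    0.   -2.62] n 3 each [ 0.     0.    -0.873] | spin 0.0 n 0
[ 458.3 -295.8  211.    80. ] shift [-22.118   2.361  -0.   ] n 23 each [-0.962  0.103 -0.   ] | spin 0.0 n 0
[ 458.3 -295.8   75.5   12.9] shift [0.   0.   5.42] n 6 each [0.    0.    0.903] | spin 0.3728 n 8
[ 458.3 -295.8  210.    80. ] shift [ 0.    0.   -5.38] n 6 each [ 0.     0.    -0.897] | spin -0.3728 n 8
[503.8 302.4 210.   80. ] shift [23.881 -2.363 -0.   ] n 24 each [ 0.995 -0.098 -0.   ] | spin 0.0 n 0
cas [ 451.6 -191.    40.    27.9  -70.6] [355. 265.]
cas [ 458.3 -295.8   42.    27.1   12.9] [399. 264.]
```

send_rows([
  [0.007, 0.033, 0.5, 0, -1],
  [0, 0, 0.96, 0, -1],
  [0, 0, 0.7, 0, -1],
  [0, 0, 0.44, 0, -1],
  [0, 0, 0, 0, -1],
  [0, 0, 0, 0, -0.1],
  [0, 0, 0, 0, -0.1],
  [0, 0, 0, 0, -0.1],
  [0, 0, -0.5, 0, -0.1],
  [0, 0, -0.9, 0, -0.1],
])

```text
time: 46.8
eef_pos: [496.1, 258.8, 180.2]
tool_rot: [-179.9, 0.1, 80.1]
force: [-0.1, -0.1, 0.7]
opening: 0.452
grip_force: 0.0
```

send_rows([
  [0, 0, -0.72, 0, -0.06],
  [0, 0, -0.5, 0, -0.06],
  [-0.962, 0.103, 0, 0, -0.06],
  [-0.962, 0.103, 0, 0, -0.06],
  [-0.962, 0.103, 0, 0, -0.06],
  [-0.962, 0.103, 0, 0, -0.06],
  [-0.962, 0.103, 0, 0, -0.06],
  [-0.962, 0.103, 0, 0, -0.06],
  [-0.962, 0.103, 0, 0, -0.06],
  [-0.962, 0.103, 0, 0, -0.06],
])

```text
time: 47.8
eef_pos: [483.3, 64.9, 211.1]
tool_rot: [180.0, -0.0, 80.1]
force: [-0.4, -0.3, -0.2]
opening: 0.474
grip_force: 0.0
```

send_rows([
  [-0.962, 0.103, 0, 0, -0.06],
  [-0.962, 0.103, 0, 0, -0.06],
  [-0.962, 0.103, 0, 0, -0.06],
  [-0.962, 0.103, 0, 0, -0.06],
  [-0.962, 0.103, 0, 0, -0.06],
  [-0.962, 0.103, 0, 0, -0.06],
  [-0.962, 0.103, 0, 0, -0.06],
  [-0.962, 0.103, 0, 0, -0.06],
  [-0.962, 0.103, 0, 0, -0.06],
  [-0.962, 0.103, 0, 0, -0.06],
])

```text
time: 48.8
eef_pos: [467.2, -176.5, 211.1]
tool_rot: [180.0, 0.0, 80.1]
force: [0.1, 0.6, -0.4]
opening: 0.469
grip_force: 0.0
```

send_rows([
  [-0.962, 0.103, 0, 0, -0.06],
  [-0.962, 0.103, 0, 0, -0.06],
  [-0.962, 0.103, 0, 0, -0.06],
  [-0.962, 0.103, 0, 0, -0.06],
  [-0.962, 0.103, 0, 0, -0.06],
  [0, 0, 0, 0.0466, -0.06],
  [0, 0, 0, 0.0466, -0.06],
  [0, 0, 0, 0.0466, -0.06],
  [0, 0, 0, 0.0466, -0.06],
])

```text
time: 49.7
eef_pos: [459.2, -296.2, 211.1]
tool_rot: [180.0, 0.0, 46.2]
force: [0.0, 0.6, 0.0]
opening: 0.468
grip_force: 0.0
```

send_rows([
  [0, 0, 0.9, 0.0466, -0.06],
  [0, 0, 0.9, 0.0466, -0.06],
  [0, 0, 0.9, 0.0466, -0.06],
  [0, 0, 0.9, 0.0466, -0.06],
  [0, 0, 0, 0, -0.06],
  [0, 0, 0, 0, -0.06],
])

```text
time: 50.3
eef_pos: [459.4, -296.3, 121.1]
tool_rot: [-180.0, 0.0, 13.2]
force: [1.3, -0.6, 0.2]
opening: 0.469
grip_force: 0.0
```

```bash
python3 - <<'E'
from h import *
legs([(458.3,-295.8,75.5,12.9)])
g=grab('top','e1.png')
for r in rects(g,(g['pixels'].min(2)>190),78,150,1900,(110,215,172,265)): print(*r)
E
```

```text
now [ 459.4 -296.3  121.1   13.2] t 50.3 F [ 1.3 -0.6  0.2] open 0.469
[ 458.3 -295.8   75.5   12.9] shift [-0.038 -0.028  1.825] n 2 each [-0.019 -0.014  0.913] | spin 0.0017 n 1
[498.1 255.9  40.   28.5  80.7] [157. 242.]
[505.7 302.7  41.9  27.2  80.1] [136. 238.]
[503.6 236.1 109.3  26.1   4.4] [168. 240.]
```

send_rows([
  [-0.038, -0.028, 0.9, 0.0017, -0.06],
  [0, 0, 0.7, 0, -0.06],
  [0, 0, 0.22, 0, -0.06],
  [0, 0, 0, 0, -0.06],
  [0, 0, 0, 0, -1],
  [0, 0, 0, 0, -1],
  [0, 0, 0, 0, -1],
  [0, 0, 0, 0, -1],
  [0, 0, 0, 0, -1],
])

```text
time: 51.25
eef_pos: [458.5, -296.0, 76.4]
tool_rot: [179.9, -0.1, 12.7]
force: [-1.4, 0.2, 7.1]
opening: 0.301
grip_force: 59.7
```

send_rows([
  [0, 0, -0.4, 0, -1],
  [0, 0, -1, -0.0466, -1],
  [0, 0, -1, -0.0466, -1],
  [0, 0, -1, -0.0466, -1],
  [0, 0, -1, -0.0466, -1],
  [0, 0, -1, -0.0466, -1],
  [0, 0, 0, -0.0466, -1],
  [0, 0, 0, -0.0466, -1],
  [0, 0, 0, -0.0466, -1],
])

```text
time: 52.15
eef_pos: [458.1, -295.6, 211.5]
tool_rot: [179.9, 0.1, 80.1]
force: [0.3, 0.5, -0.4]
opening: 0.303
grip_force: 59.1
```

send_rows([
  [0.995, -0.098, 0, 0, -1],
  [0.995, -0.098, 0, 0, -1],
  [0.995, -0.098, 0, 0, -1],
  [0.995, -0.098, 0, 0, -1],
  [0.995, -0.098, 0, 0, -1],
  [0.995, -0.098, 0, 0, -1],
  [0.995, -0.098, 0, 0, -1],
  [0.995, -0.098, 0, 0, -1],
  [0.995, -0.098, 0, 0, -1],
  [0.995, -0.098, 0, 0, -1],
])

```text
time: 53.15
eef_pos: [478.2, -45.5, 211.1]
tool_rot: [179.9, 0.0, 79.8]
force: [0.7, -1.0, -0.7]
opening: 0.301
grip_force: 59.1
```

send_rows([
  [0.995, -0.098, 0, 0, -1],
  [0.995, -0.098, 0, 0, -1],
  [0.995, -0.098, 0, 0, -1],
  [0.995, -0.098, 0, 0, -1],
  [0.995, -0.098, 0, 0, -1],
  [0.995, -0.098, 0, 0, -1],
  [0.995, -0.098, 0, 0, -1],
  [0.995, -0.098, 0, 0, -1],
  [0.995, -0.098, 0, 0, -1],
  [0.995, -0.098, 0, 0, -1],
])

```text
time: 54.15
eef_pos: [498.4, 203.7, 211.2]
tool_rot: [179.9, -0.0, 79.8]
force: [-0.0, 0.3, -0.2]
opening: 0.309
grip_force: 59.1
```

send_rows([
  [0.995, -0.098, 0, 0, -1],
  [0.995, -0.098, 0, 0, -1],
  [0.995, -0.098, 0, 0, -1],
  [0.995, -0.098, 0, 0, -1],
  [0, 0, 0, 0, -1],
  [0, 0, 0, 0, -1],
])

```text
time: 54.75
eef_pos: [506.2, 302.3, 210.7]
tool_rot: [180.0, -0.0, 79.8]
force: [0.5, -0.3, -1.4]
opening: 0.303
grip_force: 59.1
```

```bash
python3 - <<'E'
from h import *
g=grab('top','f1.png'); r=cas(g)
x,y,_,_,a=r[0][0]; a=a%180
legs([(503.8,302.4,153.5,80),(503.8,302.4,211,80),(x,y,211,80),(x,y,75.5,a),(x,y,210,80),(496.2,259,210,80)])
print([onz(g,u,270,12)[1].round(1) for u in range(343,352)], [int(v) for v in g['pixels'][285,338:356].mean(1)])
E
```

```text
cas [ 451.6 -191.    40.    27.9  -70.6] [355. 265.]
now [506.3 301.8 210.5  79.8] t 54.8 F [-0.1 -0.2 -0.2] open 0.305
[503.8 302.4 153.5  80. ] shift [ 0.007 -0.101  2.282] n 3 each [ 0.002 -0.034  0.761] | spin -0.0013 n 1
[503.8 302.4 211.   80. ] shift [ 0.   0.  -2.3] n 3 each [ 0.     0.    -0.767] | spin 0.0 n 0
[ 451.6 -191.   211.    80. ] shift [-19.799   1.371  -0.   ] n 20 each [-0.99   0.069 -0.   ] | spin 0.0 n 0
[ 451.6 -191.    75.5  109.4] shift [0.   0.   5.42] n 6 each [0.    0.    0.903] | spin -0.1633 n 4
[ 451.6 -191.   210.    80. ] shift [ 0.    0.   -5.38] n 6 each [ 0.     0.    -0.897] | spin 0.1633 n 4
[496.2 259.  210.   80. ] shift [18.036 -1.369 -0.   ] n 19 each [ 0.949 -0.072 -0.   ] | spin 0.0 n 0
[np.float64(-164.2), np.float64(-166.5), np.float64(-168.8), np.float64(-171.2), np.float64(-173.5), np.float64(-175.8), np.float64(-178.2), np.float64(-180.5), np.float64(-182.8)] [66, 66, 66, 70, 151, 180, 179, 180, 179, 179, 179, 179, 179, 180, 179, 180, 179, 179]
```

send_rows([
  [0.007, -0.101, 0.5, 0, -1],
  [0, 0, 0.8, 0, -1],
  [0, 0, 0.6, 0, -1],
  [0, 0, 0.38, 0, -1],
  [0, 0, 0, 0, -1],
  [0, 0, 0, 0, -0.1],
  [0, 0, 0, 0, -0.1],
  [0, 0, 0, 0, -0.1],
  [0, 0, -0.5, 0, -0.1],
  [0, 0, -0.9, 0, -0.1],
])

```text
time: 55.8
eef_pos: [503.7, 302.7, 188.0]
tool_rot: [-179.9, 0.1, 79.8]
force: [-1.0, 0.0, 0.1]
opening: 0.446
grip_force: 0.0
```

send_rows([
  [0, 0, -0.5, 0, -0.06],
  [0, 0, -0.4, 0, -0.06],
  [-0.99, 0.069, 0, 0, -0.06],
  [-0.99, 0.069, 0, 0, -0.06],
  [-0.99, 0.069, 0, 0, -0.06],
  [-0.99, 0.069, 0, 0, -0.06],
  [-0.99, 0.069, 0, 0, -0.06],
  [-0.99, 0.069, 0, 0, -0.06],
  [-0.99, 0.069, 0, 0, -0.06],
  [-0.99, 0.069, 0, 0, -0.06],
])

```text
time: 56.8
eef_pos: [482.2, 104.6, 210.8]
tool_rot: [180.0, 0.0, 79.8]
force: [0.1, 0.9, -0.2]
opening: 0.467
grip_force: 0.0
```

send_rows([
  [-0.99, 0.069, 0, 0, -0.06],
  [-0.99, 0.069, 0, 0, -0.06],
  [-0.99, 0.069, 0, 0, -0.06],
  [-0.99, 0.069, 0, 0, -0.06],
  [-0.99, 0.069, 0, 0, -0.06],
  [-0.99, 0.069, 0, 0, -0.06],
  [-0.99, 0.069, 0, 0, -0.06],
  [-0.99, 0.069, 0, 0, -0.06],
  [-0.99, 0.069, 0, 0, -0.06],
  [-0.99, 0.069, 0, 0, -0.06],
])

```text
time: 57.8
eef_pos: [455.1, -142.1, 210.8]
tool_rot: [180.0, 0.0, 79.8]
force: [0.2, 0.2, -0.8]
opening: 0.471
grip_force: 0.0
```

send_rows([
  [-0.99, 0.069, 0, 0, -0.06],
  [-0.99, 0.069, 0, 0, -0.06],
  [0, 0, 0.9, -0.0408, -0.06],
  [0, 0, 0.9, -0.0408, -0.06],
  [0, 0, 0.9, -0.0408, -0.06],
  [0, 0, 0.9, -0.0408, -0.06],
  [0, 0, 0, 0, -0.06],
  [0, 0, 0, 0, -0.06],
])

```text
time: 58.6
eef_pos: [450.0, -190.4, 120.9]
tool_rot: [-180.0, -0.0, 108.9]
force: [0.9, -0.1, 0.3]
opening: 0.469
grip_force: 0.0
```

```bash
python3 - <<'E'
from h import *
legs([(451.6,-191,75.5,109.4)])
g=grab('top','g1.png')
for r in rects(g,(g['pixels'].min(2)>190),78,150,1900,(110,215,166,265)): print(*r)
E
```

```text
now [ 450.  -190.4  120.9  108.9] t 58.6 F [ 0.9 -0.1  0.3] open 0.469
[ 451.6 -191.    75.5  109.4] shift [-0.043  0.053  1.815] n 2 each [-0.021  0.027  0.908] | spin -0.0027 n 1
[498.1 255.9  40.   28.5  80.8] [157. 242.]
[505.2 302.2  42.9  27.5  79.3] [136. 238.]
```

send_rows([
  [-0.043, 0.053, 0.9, -0.0027, -0.06],
  [0, 0, 0.7, 0, -0.06],
  [0, 0, 0.21, 0, -0.06],
  [0, 0, 0, 0, -0.06],
  [0, 0, 0, 0, -1],
  [0, 0, 0, 0, -1],
  [0, 0, 0, 0, -1],
  [0, 0, 0, 0, -1],
  [0, 0, 0, 0, -1],
])

```text
time: 59.55
eef_pos: [451.8, -191.3, 76.7]
tool_rot: [179.9, 0.1, 109.6]
force: [-2.4, -2.2, 6.6]
opening: 0.303
grip_force: 59.2
```

send_rows([
  [0, 0, -0.4, 0, -1],
  [0, 0, -1, 0.0408, -1],
  [0, 0, -1, 0.0408, -1],
  [0, 0, -1, 0.0408, -1],
  [0, 0, -1, 0.0408, -1],
  [0, 0, -1, 0, -1],
])

```text
time: 60.15
eef_pos: [451.3, -190.7, 212.6]
tool_rot: [179.9, 0.0, 80.0]
force: [-0.0, -0.4, -0.5]
opening: 0.304
grip_force: 59.6
```

send_rows([
  [0.949, -0.072, 0, 0, -1],
  [0.949, -0.072, 0, 0, -1],
  [0.949, -0.072, 0, 0, -1],
  [0.949, -0.072, 0, 0, -1],
  [0.949, -0.072, 0, 0, -1],
  [0.949, -0.072, 0, 0, -1],
  [0.949, -0.072, 0, 0, -1],
  [0.949, -0.072, 0, 0, -1],
  [0.949, -0.072, 0, 0, -1],
  [0.949, -0.072, 0, 0, -1],
])

```text
time: 61.15
eef_pos: [473.8, 47.0, 211.5]
tool_rot: [179.9, -0.0, 80.2]
force: [-0.0, 0.6, 0.1]
opening: 0.301
grip_force: 59.6
```

send_rows([
  [0.949, -0.072, 0, 0, -1],
  [0.949, -0.072, 0, 0, -1],
  [0.949, -0.072, 0, 0, -1],
  [0.949, -0.072, 0, 0, -1],
  [0.949, -0.072, 0, 0, -1],
  [0.949, -0.072, 0, 0, -1],
  [0.949, -0.072, 0, 0, -1],
  [0.949, -0.072, 0, 0, -1],
  [0.949, -0.072, 0, 0, -1],
  [0, 0, 0, 0, -1],
])

```text
time: 62.15
eef_pos: [494.1, 261.2, 211.5]
tool_rot: [179.9, -0.1, 80.3]
force: [-0.9, -0.6, -0.0]
opening: 0.301
grip_force: 59.6
```

```bash
python3 - <<'E'
from h import *
g=grab('top','h1.png'); cas(g); p=g['pixels'].astype(int)
legs([(496.2,259,153.5,80)])
for r in rects(g,p.max(2)<60,38,50,2000,(190,150,290,260)): print('lid bar',*r)
E
```

```text
now [493.9 260.  211.2  80.3] t 62.2 F [-0.2 -0.   0.9] open 0.304
[496.2 259.  153.5  80. ] shift [-0.022  0.097  2.309] n 3 each [-0.007  0.032  0.77 ] | spin 0.0018 n 1
lid bar [574.   75.3  59.7  12.9 -23.2] [241. 210.]
```

send_rows([
  [-0.022, 0.097, 0.5, 0, -1],
  [0, 0, 0.8, 0, -1],
  [0, 0, 0.6, 0, -1],
  [0, 0, 0.41, 0, -1],
  [0, 0, 0, 0, -1],
  [0, 0, 0, 0, -0.1],
  [0, 0, 0, 0, -0.1],
  [0, 0, 0, 0, -0.1],
  [0, 0, -0.5, 0, -0.1],
  [0, 0, -0.9, 0, -0.1],
])

```text
time: 63.2
eef_pos: [496.2, 258.0, 187.5]
tool_rot: [-179.9, 0.1, 80.2]
force: [0.3, -0.8, 0.6]
opening: 0.451
grip_force: 0.0
```

send_rows([
  [0, 0, -0.5, 0, 0],
  [0, 0, -0.4, 0, 0],
  [-0.958, 0.623, 0, 0, 0],
  [-0.958, 0.623, 0, 0, 0],
  [-0.958, 0.623, 0, 0, 0],
  [-0.958, 0.623, 0, 0, 0],
  [-0.958, 0.623, 0, 0, 0],
  [-0.958, 0.623, 0, 0, 0],
  [-0.958, 0.623, 0, 0, 0],
])

```text
time: 64.1
eef_pos: [575.9, 73.3, 210.2]
tool_rot: [180.0, 0.0, 80.2]
force: [-0.1, -0.2, 0.4]
opening: 0.5
grip_force: 0.0
```

send_rows([
  [0, 0, 0, -0.0426, 0],
  [0, 0, 0, -0.0426, 0],
  [0, 0, 0, -0.0426, 0],
  [0, 0, 0, -0.0426, 0],
  [0, 0, 0, -0.0426, 0],
  [0, 0, 0, -0.0426, 0],
  [0, 0, 0, -0.0426, 0],
  [0, 0, 0, -0.0426, 0],
  [0, 0, 0, -0.0426, 0],
  [0, 0, 0, -0.0426, 0],
])

```text
time: 65.1
eef_pos: [575.5, 74.5, 210.2]
tool_rot: [-180.0, -0.0, 157.2]
force: [0.5, 0.1, 0.6]
opening: 0.498
grip_force: 0.0
```

```bash
python3 - <<'E'
from h import *
g=grab('top','i1.png'); s=grab('scene'); cas(g)
legs([(574.5,75,89,156.7)])
for r in rects(g,(g['pixels'].min(2)>190),86,150,1900,(110,215,166,265)): print(*r)
a=cv2.resize(g['pixels'][180:280,90:190],(400,400),interpolation=cv2.INTER_CUBIC)
b=cv2.resize(s['pixels'][130:230,350:450],(400,400),interpolation=cv2.INTER_CUBIC)
cv2.imwrite('pics/i1c.png',np.hstack([a,b])[...,::-1])
E
```

```text
now [575.5  74.5 210.2 157. ] t 65.2 F [-0.3  0.7 -0.6] open 0.5
[574.5  75.   89.  156.7] shift [4.500e-02 4.000e-03 4.849e+00] n 5 each [0.009 0.001 0.97 ] | spin 0.0019 n 1
[498.4 258.8  34.4  27.4  80.1] [154. 242.]
[505.3 299.6  42.5  27.3  79.3] [136. 238.]
```

View pics/i1c.png

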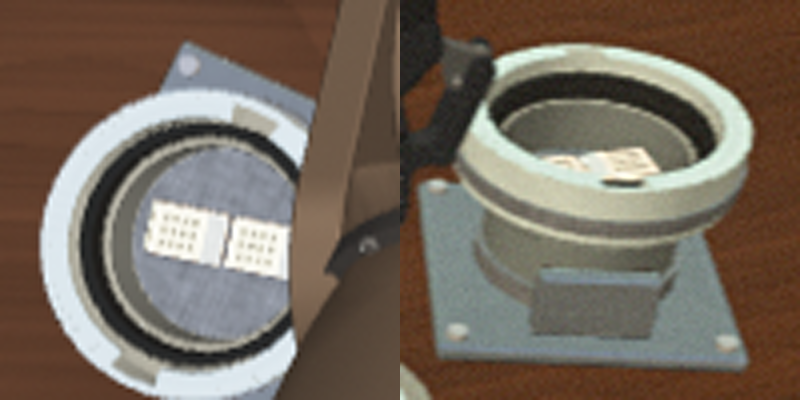

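send_rows([
  [0.045, 0, 0.97, 0.0019, 0],
  [0, 0, 0.97, 0, 0],
  [0, 0, 0.97, 0, 0],
  [0, 0, 0.97, 0, 0],
  [0, 0, 0.67, 0, 0],
  [0, 0, 0.28, 0, 0],
  [0, 0, 0, 0, 0],
  [0, 0, 0, 0, 0],
])

```text
time: 66.0
eef_pos: [574.9, 74.9, 90.0]
tool_rot: [180.0, 0.0, 156.5]
force: [0.3, 0.2, -0.1]
opening: 0.502
grip_force: 0.0
```

send_rows([
  [0, 0, 0, 0, -1],
  [0, 0, 0, 0, -1],
  [0, 0, 0, 0, -1],
  [0, 0, 0, 0, -1],
  [0, 0, 0, 0, -1],
  [0, 0, 0, 0, -1],
])

```text
time: 66.6
eef_pos: [574.9, 74.9, 90.3]
tool_rot: [180.0, 0.1, 156.6]
force: [0.1, 0.0, 6.5]
opening: 0.149
grip_force: 59.7
```

```bash
python3 - <<'E'
from h import *
x,y,z=status.sense()['eef_pos']
legs([(x,y,235,156.7),(499.9,280.7,235,156.7),(499.9,280.7,205,156.7)])
E
```

```text
now [574.9  74.9  90.3 156.6] t 66.6 F [0.1 0.  6.5] open 0.149
[574.9  74.9 235.  156.7] shift [ 0.     0.    -5.789] n 6 each [ 0.     0.    -0.965] | spin -0.0008 n 1
[499.9 280.7 235.  156.7] shift [ 6.011  6.376 -0.   ] n 7 each [ 0.859  0.911 -0.   ] | spin -0.0 n 0
[499.9 280.7 205.  156.7] shift [0.  0.  1.2] n 2 each [0.  0.  0.6] | spin -0.0 n 0
```

send_rows([
  [0, 0, -0.4, 0, -1],
  [0, 0, -0.9, 0, -1],
  [0, 0, -0.9, 0, -1],
  [0, 0, -0.9, 0, -1],
  [0, 0, -0.9, 0, -1],
  [0, 0, -0.9, 0, -1],
  [0, 0, -0.9, 0, -1],
  [0, 0, 0, 0, -1],
])

```text
time: 67.4
eef_pos: [575.1, 74.9, 237.5]
tool_rot: [179.9, 0.3, 156.6]
force: [0.5, 0.5, -3.2]
opening: 0.15
grip_force: 58.8
```

send_rows([
  [0.601, 0.638, 0, 0, -1],
  [0.601, 0.638, 0, 0, -1],
  [0.601, 0.638, 0, 0, -1],
  [0.601, 0.638, 0, 0, -1],
  [0.601, 0.638, 0, 0, -1],
  [0.601, 0.638, 0, 0, -1],
  [0.601, 0.638, 0, 0, -1],
  [0.601, 0.638, 0, 0, -1],
  [0.601, 0.638, 0, 0, -1],
  [0.601, 0.638, 0, 0, -1],
])

```text
time: 68.4
eef_pos: [499.3, 281.6, 233.4]
tool_rot: [-179.9, -0.1, 156.6]
force: [0.3, -0.6, -3.2]
opening: 0.151
grip_force: 58.7
```

send_rows([
  [0, 0, 0, 0, -1],
  [0, 0, 0, 0, -1],
])

```text
time: 68.6
eef_pos: [499.7, 281.0, 233.5]
tool_rot: [-179.9, -0.0, 156.6]
force: [0.3, -0.2, -3.6]
opening: 0.148
grip_force: 58.8
```

```bash
python3 - <<'E'
from h import *
legs([(499.9,280.7,215,156.7)])
g=grab('scene','j1.png')
E
```

```text
now [499.7 281.  233.5 156.6] t 68.6 F [ 0.3 -0.2 -3.6] open 0.148
[499.9 280.7 215.  156.7] shift [-0.013 -0.008  0.742] n 1 each [-0.013 -0.008  0.742] | spin -0.0004 n 1
```

View pics/j1.png

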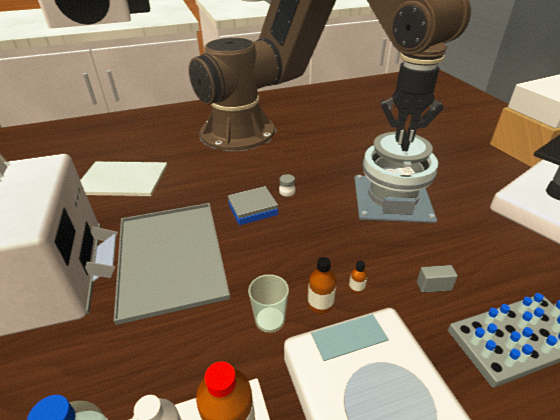

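send_rows([
  [0, 0, 0.4, 0, -1],
  [0, 0, 0.3, 0, -1],
  [0, 0, 0.15, 0, -1],
  [0, 0, 0.15, 0, -1],
  [0, 0, 0.12, 0, -1],
  [0, 0, 0.1, 0, -1],
  [0, 0, 0, 0, -1],
])

```text
time: 69.35
eef_pos: [500.1, 280.9, 203.5]
tool_rot: [-180.0, -0.0, 156.6]
force: [-0.1, 0.4, -3.0]
opening: 0.145
grip_force: 58.9
```

send_rows([
  [0, 0, 0.12, 0, -1],
  [0, 0, 0.12, 0, -1],
  [0, 0, 0.12, 0, -1],
  [0, 0, 0.12, 0, -1],
  [0, 0, 0, 0, -1],
  [0, 0, 0, 0, -1],
])

```text
time: 69.95
eef_pos: [500.3, 281.0, 192.6]
tool_rot: [180.0, 0.1, 156.6]
force: [-3.2, -0.6, 10.2]
opening: 0.143
grip_force: 60.6
```

send_rows([
  [0, 0, 0.04, 0, -1],
  [0, 0, 0, 0.03, -1],
  [0, 0, 0, 0.045, -1],
  [0, 0, 0, 0.045, -1],
  [0, 0, 0, 0.045, -1],
  [0, 0, 0, 0, -1],
])

```text
time: 70.55
eef_pos: [500.7, 281.3, 191.9]
tool_rot: [179.8, 0.1, 126.6]
force: [-0.9, -0.5, 9.6]
opening: 0.154
grip_force: 60.7
```

send_rows([
  [0, 0, 0, 0.045, -1],
  [0, 0, 0, 0.045, -1],
  [0, 0, 0, 0.045, -1],
  [0, 0, 0, 0.045, -1],
  [0, 0, 0, 0.045, -1],
  [0, 0, 0, 0.035, -1],
  [0, 0, 0, 0.02, -1],
  [0, 0, 0, 0, -1],
])

```text
time: 71.35
eef_pos: [500.7, 281.3, 191.9]
tool_rot: [179.9, -0.1, 76.4]
force: [-1.1, 0.9, 9.7]
opening: 0.15
grip_force: 60.6
```

```bash
python3 - <<'E'
from h import *
s=status.sense();print(s['force'],s['moment'],s['tool_rot'],s['eef_pos'],s['opening'])
E
```

```text
[-1.09591363  0.90367607  9.71916375] [0.00862358 0.17385786 0.09092933] [ 1.79857494e+02 -9.66699255e-02  7.63776090e+01] [500.6962048  281.33542849 191.9400489 ] 0.14950520374423196
```

send_rows([
  [0, 0, -0.08, 0, -1],
  [0, 0, -0.08, 0, -1],
  [0, 0, -0.08, 0, -1],
  [0, 0, -0.05, 0, -1],
  [0, 0, 0, 0, -1],
  [0, 0, 0, 0, -1],
])

```text
time: 71.95
eef_pos: [500.7, 281.3, 198.7]
tool_rot: [179.9, -0.1, 76.5]
force: [1.8, 2.0, 6.6]
opening: 0.146
grip_force: 60.0
```

Risen about 7 mm with upward spring force still felt, so it is in the pockets; releasing and backing off to look.

send_rows([
  [0, 0, -0.04, 0, -1],
  [0, 0, 0, 0, 0],
  [0, 0, 0, 0, 0],
  [0, 0, 0, 0, 0],
  [0, 0, 0, 0, 0],
  [0, 0, -0.6, 0, 0],
  [0, 0, -1, 0, 0],
  [0, 0, -1, 0, 0],
  [0, 0, -1, 0, 0],
  [0, 0, 0, 0, 0],
])

```text
time: 72.95
eef_pos: [500.7, 281.2, 291.9]
tool_rot: [179.8, -0.2, 76.5]
force: [0.6, 0.5, -1.2]
opening: 0.499
grip_force: 0.0
```

send_rows([
  [-1, 0, 0, 0, 0],
  [-1, 0, 0, 0, 0],
  [-1, 0, 0, 0, 0],
  [-1, 0, 0, 0, 0],
  [-1, 0, 0, 0, 0],
  [-1, 0, 0, 0, 0],
  [-1, 0, 0, 0, 0],
  [-1, 0, 0, 0, 0],
  [-1, 0, 0, 0, 0],
  [-1, 0, 0, 0, 0],
])

```text
time: 73.95
eef_pos: [441.0, 37.0, 288.3]
tool_rot: [-179.9, 0.0, 76.5]
force: [0.2, 0.2, -0.6]
opening: 0.503
grip_force: 0.0
```

```bash
python3 - <<'E'
from h import *
g=grab('top'); s=grab('scene'); p=g['pixels'].astype(int)
for r in rects(g,p.max(2)<60,147.5,50,2000,(105,210,170,270)): print(*r)
for r in rects(s,s['pixels'].astype(int).max(2)<60,147.5,50,2000,(380,140,425,165)): print('scene',*r)
a=cv2.resize(g['pixels'][180:280,90:190],(400,400),interpolation=cv2.INTER_CUBIC)
b=cv2.resize(s['pixels'][120:220,350:450],(400,400),interpolation=cv2.INTER_CUBIC)
cv2.imwrite('pics/k1.png',np.hstack([a,b])[...,::-1]); print(status.sense()['force'])
s0=cv2.imread('pics/scene0.png').astype(int)[120:220,350:450,::-1]
print('diff to start',abs(s0-s['pixels'].astype(int)[120:220,350:450]).mean())
E
```

```text
[503.6 280.8  65.9  12.6  76.2] [136. 239.]
scene [517.7 272.3  69.1  44.6  70. ] [402. 153.]
[0.18659258 0.21127641 0.84999396]
diff to start 4.7792
```

View pics/k1.png

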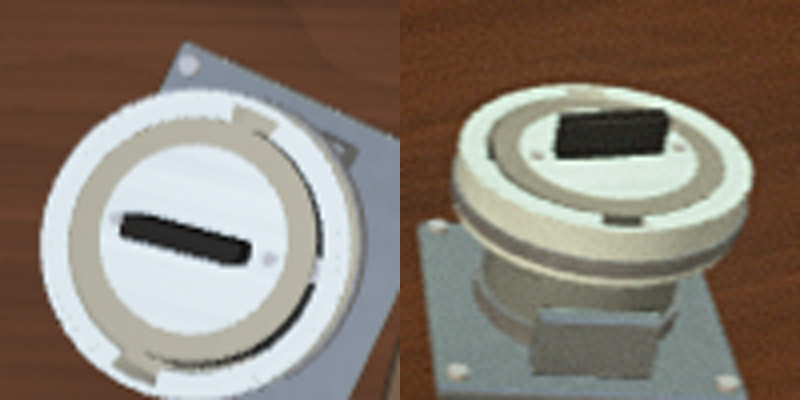

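```bash
python3 - <<'E'
from h import *
def cen(p,box):
    x0,y0,x1,y1=box; m=(p[y0:y1,x0:x1].astype(int).max(2)<70).astype(np.uint8)
    n,l,st,c=cv2.connectedComponentsWithStats(m); i=1+st[1:,4].argmax(); return c[i]+[x0,y0],st[i]
def tri(g,a,s,b):
    o1,d1=ray(g,*a);o2,d2=ray(s,*b);d1/=np.linalg.norm(d1);d2/=np.linalg.norm(d2)
    k=np.linalg.lstsq(np.c_[d1,-d2],o2-o1,rcond=None)[0];p,q=o1+k[0]*d1,o2+k[1]*d2
    return ((p+q)/2).round(1),round(float(np.linalg.norm(p-q)),1)
g=grab('top');s=grab('scene')
for n,a,b in (('start',cv2.imread('pics/top0.png'),cv2.imread('pics/scene0.png')),('now',g['pixels'],s['pixels'])):
    ca,sa=cen(a,(110,215,165,265));cb,sb=cen(b,(383,140,422,164)); print(n,ca.round(1),sa,cb.round(1),sb,tri(g,ca,s,cb))
    # white disc of the lid inside the ring (top view): brightness centroid of the grey-beige ring
    hs=cv2.cvtColor(a if n=='now' else a[...,::-1].copy(),cv2.COLOR_RGB2HSV)
    m=((hs[...,1]>25)&(hs[...,1]<70)&(hs[...,2]>130))[200:285,95:185]; ys,xs=np.nonzero(m); (x,y),(w,h),t=cv2.fitEllipse(np.c_[xs,ys].astype(np.float32)); print('ring',round(x+95,1),round(y+200,1),len(xs))
E
```

```text
start [136.  240.6] [ 10  20  33  12 204] [401.6 152.5] [  5   7  28  12 289] (array([500.5, 283.3, 137.2]), 0.7)
ring 153.1 240.5 936
now [135.9 239.3] [ 10  19  33  12 200] [402.3 153.1] [  6   8  28  12 284] (array([503.2, 283.7, 136.8]), 0.6)
ring 152.4 240.9 928
```

```bash
python3 - <<'E'
from h import *
g=grab('top')
for n,a in (('start',cv2.imread('pics/top0.png')[...,::-1].copy()),('now',g['pixels'])):
    hs=cv2.cvtColor(a,cv2.COLOR_RGB2HSV); m=((hs[...,1]<28)&(hs[...,2]>170)).astype(np.uint8)
    m[:205]=0;m[280:]=0;m[:,:100]=0;m[:,185:]=0
    cs,h=cv2.findContours(m,cv2.RETR_CCOMP,cv2.CHAIN_APPROX_NONE)
    for c in cs:
        if cv2.contourArea(c)>1000:
            (x,y),(w,hh),t=cv2.fitEllipse(c); print(n,round(x,1),round(y,1),round(w,1),round(hh,1),int(cv2.contourArea(c)))
E
```

```text
start 139.1 241.2 75.6 78.6 4661
now 139.1 241.2 75.6 78.6 4663
```

```bash
python3 - <<'E'
from h import *
g=grab('top')
for n,a in (('start',cv2.imread('pics/top0.png')[...,::-1].copy()),('now',g['pixels'])):
    hs=cv2.cvtColor(a,cv2.COLOR_RGB2HSV); print(hs[225,139],hs[212,139],hs[216,139])
    b=a.astype(int); beige=((b[...,0]-b[...,2])>12)&(b.min(2)>120)
    m=beige.astype(np.uint8)[200:285,95:185]
    cs,h=cv2.findContours(m,cv2.RETR_CCOMP,cv2.CHAIN_APPROX_NONE)
    for c in cs:
        if cv2.contourArea(c)>600:
            (x,y),(w,hh),t=cv2.fitEllipse(c); print(n,round(x+95,1),round(y+200,1),round(w,1),round(hh,1),int(cv2.contourArea(c)))
E
```

```text
[101  18 236] [ 26  23 180] [ 24  23 180]
start 137.5 241.3 59.8 63.3 2945
start 138.1 240.6 48.6 49.5 1890
[100  16 240] [ 24  23 180] [ 96  12 221]
now 137.6 240.0 58.4 65.6 2960
now 137.9 239.2 48.5 49.7 1890
```

```bash
python3 -c "
from cell import ticket
print(ticket.finish_job())"
```

```text
the job is handed in; nothing more can be done
None
```

The job is handed in: all six cassettes are stacked in the carrier and the lid is refitted and locked at its starting height and angle, though about 3 mm off-centre by the camera (limit 6 mm). `finish_job()` gave no verdict.

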